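# Return two wire spools from the bench rack to the stock tray

## Robot

A 7-joint arm with a two-finger parallel gripper is mounted at the origin on the work surface. World frame = base frame: x ahead of the robot, y to its left, z up, the work surface at z = 0. Lengths are in m, angles in rad, forces in N, time in s.
With the tool pointing down it reaches from about 0.425 to 0.875 m from the base axis. Payload 4.7 kg.
Tool frame: the origin (TCP) lies on the centre line of the jaws, within the pads' length; the fingertips stand 14 mm ahead of it and the grasp point (between the pads) lies 5 mm behind it; z points along the fingers, x is the direction in which the jaws open and shut, and the axes are right-handed (so a half turn about z gives the same grasp; the last joint's range is limited). The gripper opens to 87 mm and grips with 3 to 60 N. Pads are 19 mm wide; open, the fingers measure 117 mm over their backs; the gripper's body (75 mm by 190 mm) begins 51 mm behind the grasp point.
Start: joints at [1.278, 0.321, -0.07, 1.45, 0.023, 1.371, -0.057], TCP at [0.196, -0.62, 0.199] pointing down, gripper open.
Joint ranges: [-2.86, 2.86], [-0.3, 2.09], [-1.38, 1.24], [0.06, 2.45], [-1.56, 4.7], [0.09, 2.05], [-2.69, 2.69]. Speed limits (rad/s): [2.57, 2.57, 3.14, 3.14, 3.14, 3.14, 3.14].

## Interface

Orientations are given as a rotation vector (axis times angle).
In Python, from bench import ctrl gives the robot as it stands.
- The arm moves only by the tool drive_tool, never from a script. Its argument "rows" is a list that holds one entry, the list of rows, each a list of 5 numbers: the shift along the tool's x, y, z scaled (see below), then the turn about the tool's z scaled (see below), then the closure in counts, from 0 (fully open) to 255 (shut). In form: [[[dx, dy, dz, spin, jaw], ...]]. A call has 1 to 20 rows; each row is the pose to reach, as a shift and turn from the pose commanded when the call began, along the tool's axes at that moment, turning the shorter way round; what a row does not reach only later rows make up. The controller multiplies each number of a shift by 300 mm and each number of a turn by pi rad. A row lasts 1/8 s, in which the tool goes at most 62.5 mm and 10.7 degrees, less where a joint would pass 70% of its speed; a pose out of reach is approached as far as the arm can. A call with a number of a shift or a turn outside -1 to 1 is refused whole. A call with a gripper value outside its range is refused whole. The fingers move at their own pace and stop on an object; "grip_force" is the grip in N (left out, the last holds). Time passes only in rows, so rows that repeat a pose let the fingers close. It gives the time, the measured TCP pose, the force and the opening at its end, in the units of the state.
- ctrl.get_state(): the state, without advancing time (a new reading comes with each control period).
- ctrl.get_image(name): name is "scene" or "top" or "wrist"; returns a dict with "img" (400x640x3 uint8, blue, green, red), "camera_matrix" (3x3 intrinsics, pixels), "R" (3x3) and "t" (3): a world point X has camera coordinates R X + t. Camera axes: x right, y down, z forward; pixel columns grow to the right and rows downward; lengths in m; the calibration is good to about 2 mm. A picture is of the moment at which its call begins. There is no depth.
- ctrl.close_job(): hands the job in, once; it reports no verdict.
The state is a dict: "time": time; "joint_positions": joint angles; "qd": joint speeds; "joint_torque": joint torques, N m; "position": TCP position; "tool_rot": TCP orientation; "ft_force": force on the tool from outside, world axes, zero at the start; "torque": the same for the moment, N m; "grip_width": opening from 0.0 (shut) to 1.0 (fully open).
Only numpy, scipy, OpenCV 4.12 (cv2) and the standard library are available. Lean on these libraries where they do the work, as an engineer would, in place of code of your own. Each camera call takes 0.05 s, during which the arm holds its last target.

## Task

The wiring loom is done: slide the red spool and the blue spool of wire up off their spindles on the rack, without knocking the guide rail above them, and set each one down, not dropped, lying flat in the stock-tray bay whose liner has its colour, then let go. The yellow and green spools stay on their spindles, and the tin and the spray can stay where they stand.

Things in the scene. Friction and masses are not known exactly. Their poses are not given: they have to be found in the camera images.
- stand: Bench wire rack: blue base plate 110 mm deep (its x) by 290 mm long (its y), 12 mm thick, fixed to the table. Origin under the plate, below the middle spindle. Three upright spindles stand in a row along its y at y = -90, 0 and +90 mm. It stands to the robot's left; its open side (-x) faces the middle of the table and the guide rail is on the outer side (+x): its x axis points to world +y or up to 30 degrees beyond it towards the robot (at most 13 degrees the other way).
- guide_rail: Steel guide rail of the rack, same origin and axes as the rack. Two 12 mm columns at x = +44 mm, y = -134 and +134 mm carry a 12 mm bar along y at x = +44 mm, its axis 182 mm above the table. Over each spindle a slender brass wire eye reaches forward from the bar: eye 16 mm across, centred at x = +20 mm, 180 to 185 mm above the table. It leaves no room for a hand straight above a spindle, so the hand must lean to the open side (-x), about 30 degrees.
- spindle_a: One of three alike upright steel spindles, 12 mm thick with a tapered tip. Origin at the foot of the spindle on the plate, 12 mm above the table; a foot washer 28 mm across and 2 mm thick carries the lowest spool; the tip is 90 mm above the origin (102 mm above the table), so that it takes two spools. Fixed.
- spindle_b: One of three alike upright steel spindles, 12 mm thick with a tapered tip. Origin at the foot of the spindle on the plate, 12 mm above the table; a foot washer 28 mm across and 2 mm thick carries the lowest spool; the tip is 90 mm above the origin (102 mm above the table), so that it takes two spools. Fixed.
- spindle_c: One of three alike upright steel spindles, 12 mm thick with a tapered tip. Origin at the foot of the spindle on the plate, 12 mm above the table; a foot washer 28 mm across and 2 mm thick carries the lowest spool; the tip is 90 mm above the origin (102 mm above the table), so that it takes two spools. Fixed.
- red_spool: A wound wire spool in red: flanges 56 mm across, 36 mm tall, bore 16 mm, about 0.22 kg, wire wound nearly flush with the flanges and its end tucked in, so it can be gripped anywhere across its 56 mm diameter. Origin at the centre of its underside, z up along its axis. It is the upper of two spools on one spindle: it sits loosely on top of the blue, yellow or green one.
- blue_spool: A wound wire spool in blue: flanges 56 mm across, 36 mm tall, bore 16 mm, about 0.22 kg, wire wound nearly flush with the flanges and its end tucked in, so it can be gripped anywhere across its 56 mm diameter. Origin at the centre of its underside, z up along its axis. It is the lowest on its spindle; the red spool may be on top of it.
- yellow_spool: A wound wire spool in yellow: flanges 56 mm across, 36 mm tall, bore 16 mm, about 0.22 kg, wire wound nearly flush with the flanges and its end tucked in, so it can be gripped anywhere across its 56 mm diameter. Origin at the centre of its underside, z up along its axis. It is the lowest on its spindle and stays there.
- green_spool: A wound wire spool in green: flanges 56 mm across, 36 mm tall, bore 16 mm, about 0.22 kg, wire wound nearly flush with the flanges and its end tucked in, so it can be gripped anywhere across its 56 mm diameter. Origin at the centre of its underside, z up along its axis. It is the lowest on its spindle and stays there.
- tray: Grey sheet steel stock tray, 244 mm (its x) by 150 mm (its y), 32 mm tall, walls and floor 4 mm thick, fixed to the table. Origin under its centre. Two dividers (28 mm above the table at the top) across x make three bays in a row along x, each 76 mm (x) by 142 mm (y), centred at x = -80, 0 and +80 mm. It lies to the robot's right, its x axis pointing to world +y, give or take 20 degrees.
- red_liner: Red liner mat, 70 mm (its x) by 136 mm (its y), 3 mm thick, fixed on the floor of one bay of the tray: it marks the red bay. Origin at the centre of its underside, 4 mm above the table, axes as the tray's. Its upper face is 7 mm above the table.
- blue_liner: Blue liner mat, 70 mm (its x) by 136 mm (its y), 3 mm thick, fixed on the floor of one bay of the tray: it marks the blue bay. Origin at the centre of its underside, 4 mm above the table, axes as the tray's. Its upper face is 7 mm above the table.
- yellow_liner: Yellow liner mat, 70 mm (its x) by 136 mm (its y), 3 mm thick, fixed on the floor of one bay of the tray: it marks the yellow bay. Origin at the centre of its underside, 4 mm above the table, axes as the tray's. Its upper face is 7 mm above the table.
- tin: Closed round tin, 67 mm across, 48 mm tall, 0.25 kg, steel with a green lid, standing loose on the open (-x) side of the rack. Origin at the centre of its underside. Bystander.
- spray_can: Spray can with an orange label, 48 mm across, 150 mm tall, 0.3 kg, standing loose between the rack and the tray. Origin at the centre of its underside. Bystander.
Mind the look-alikes: they are no part of the job. Of the things like the blue_spool, leave any that is black; of the rest the smaller one is meant.

How it is judged:
By the outcome, as a careful person would: the job done as asked, in the order asked, and still so for the second after the job is handed in, with the robot touching nothing.
It also fails if it takes over 70 s, if anything falls off the work surface, if the arm or the gripper's body presses on something with over 40 N, if the wrist force passes 120 N, or if a joint passes its speed limit or range.

## Working session

There is one attempt and no reset: what is moved stays moved. The work goes in short steps, Python scripts to look and compute and a tool call to move; the robot and the scene stay as the last step left them, time stands still between calls to the robot, and variables do not carry over. Pictures are saved under pics/ and viewed, and the job is handed in when it is done.

Besides the shell and the picture viewer there is one more tool, called after "Request:" in YAML: its name, and indented under it one key for each argument. drive_tool: Moves the arm, as the interface text tells. Its arguments: {"type":"object","properties":{"rows":{"type":"array"},"grip_force":{"type":"number"}},"required":["rows"]}

```bash
mkdir -p pics; ls; python3 - <<'E'
from bench import ctrl
import cv2,numpy as np
s=ctrl.get_state();print(s)
for n in["scene","top","wrist"]:
    d=ctrl.get_image(n);cv2.imwrite(f"pics/{n}0.png",d["img"]);print(n,d["camera_matrix"],d["R"],d["t"])
E
```

```text
pics
{'time': 0.0, 'joint_positions': array([ 1.27810495,  0.32181982, -0.07008009,  1.45169587,  0.02260896,
        1.37079274, -0.05688829]), 'qd': array([ 0.00069645, -0.0005473 , -0.00285166, -0.00077885,  0.00058082,
        0.00101441, -0.00037214]), 'joint_torque': array([-1.42497947e-04, -4.91291893e+01, -4.03847108e-01, -3.12533891e+01,
       -6.40511164e-02,  4.35802387e-02,  1.36190197e-04]), 'position': array([ 0.1960607 , -0.61908733,  0.19755312]), 'tool_rot': array([-2.53397178,  1.85526114,  0.00254155]), 'ft_force': array([ 0.67030052, -0.64848489, -0.82097444]), 'torque': array([0.02644812, 0.04135376, 0.03223339]), 'grip_width': 0.9979396816722194}
scene [[362.04155537   0.         319.12492042]
 [  0.         362.04155537 194.88666513]
 [  0.           0.           1.        ]] [[-0.51328823  0.85806148 -0.01630037]
 [ 0.48830412  0.27637655 -0.82775304]
 [-0.70575795 -0.43283543 -0.56085578]] [ 0.27126867 -0.24259974  1.33429448]
top [[494.44031033   0.         328.25332168]
 [  0.         494.44031033 202.82503563]
 [  0.           0.           1.        ]] [[ 0.01094255 -0.99987728 -0.01121105]
 [-0.98328741 -0.008722   -0.18185101]
 [ 0.18173091  0.0130136  -0.98326218]] [0.02804924 0.59130478 1.38165038]
wrist [[295.08560979   0.         326.19507038]
 [  0.         295.08560979 199.64103333]
 [  0.           0.           1.        ]] [[ 3.01310676e-01 -9.53525914e-01 -4.55366105e-04]
 [-9.19147159e-01 -2.90574128e-01  2.65960853e-01]
 [-2.53732883e-01 -7.97182959e-02 -9.63983723e-01]] [-0.64907933 -0.0312283   0.38946346]
```

View pics/scene0.png

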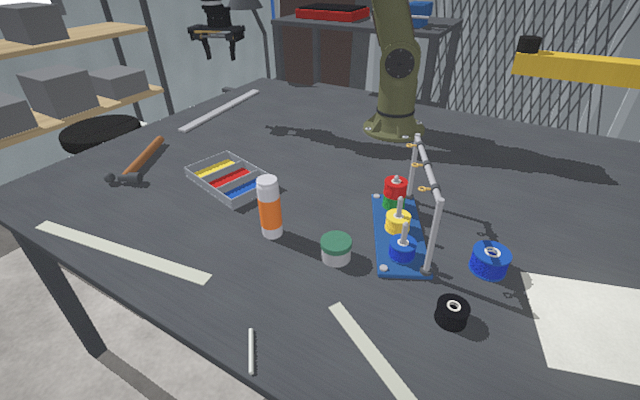

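View pics/top0.png

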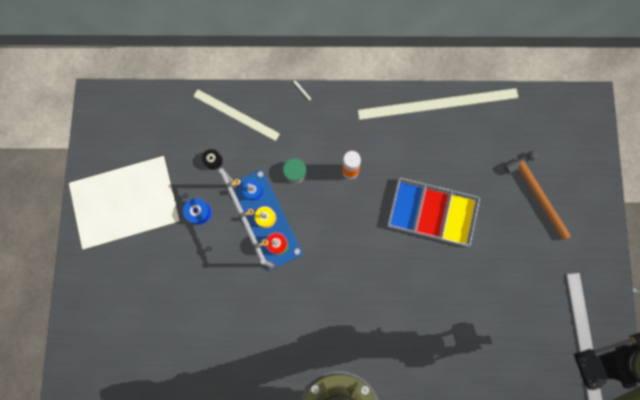

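View pics/wrist0.png

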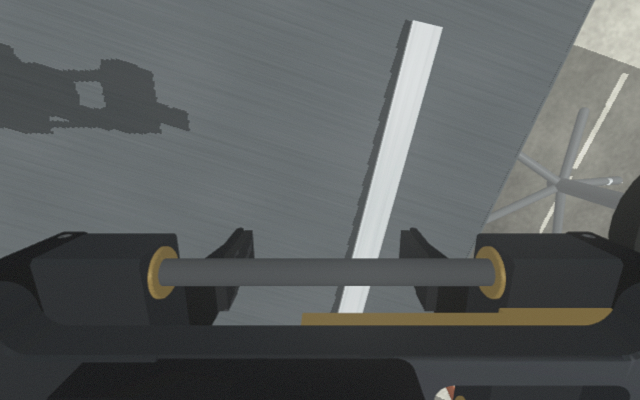

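The rack has blue, yellow, and red on green, going from far to near the robot. A larger blue spool and a black one lie loose outside the rack. First I'll set up a helper and take the measurements.

```bash
cat > h.py <<'E'
from bench import ctrl
import cv2,numpy as np
from scipy.spatial.transform import Rotation as Ro
np.set_printoptions(precision=4,suppress=True)
def st():
    s=ctrl.get_state();R=Ro.from_rotvec(s["tool_rot"]).as_matrix();return s,np.array(s["position"]),R
def ray(d,px):
    K,R,t=[np.array(d[k]) for k in("camera_matrix","R","t")]
    v=R.T@np.linalg.inv(K)@np.array([px[0],px[1],1.]);return -R.T@t,v/np.linalg.norm(v)
def onz(d,px,z):
    c,v=ray(d,px);return c+v*(z-c[2])/v[2]
def proj(d,X):
    p=np.array(d["camera_matrix"])@(np.array(d["R"])@np.array(X)+np.array(d["t"]));return p[:2]/p[2]
def tri(*obs):
    A=np.zeros((3,3));b=np.zeros(3)
    for d,px in obs:
        c,v=ray(d,px);P=np.eye(3)-np.outer(v,v);A+=P;b+=P@c
    return np.linalg.solve(A,b)
def masks(img):
    h=cv2.cvtColor(img,cv2.COLOR_BGR2HSV);H,S,V=cv2.split(h)
    g=(S>130)&(V>60)
    return dict(red=((H<8)|(H>172))&g,blue=(H>100)&(H<125)&g,yellow=(H>20)&(H<35)&g,green=(H>45)&(H<90)&(S>90)&(V>50))
def info(): 
    s,p,R=st();print("t",round(s["time"],2),"p",p,"\nR\n",R,"\nq",s["joint_positions"],"F",s["ft_force"],"g",round(s["grip_width"],3))
E
python3 - <<'E'
from h import *
s,p,R=st();print(R)
for n in["top","scene"]:
    d=ctrl.get_image(n);cv2.imwrite(f"pics/{n}1.png",d["img"])
    for k,m in masks(d["img"]).items():
        c,l,stt,ce=cv2.connectedComponentsWithStats(m.astype(np.uint8))
        for i in range(1,c):
            if stt[i,4]>25: print(n,k,stt[i],ce[i], "at z0:",onz(d,ce[i],0.0)[:2])
    x0,y0,x1,y1=(170,130,330,290) if n=="top" else (340,120,540,340)
    cr=cv2.resize(d["img"][y0:y1,x0:x1],None,fx=3.6 if n=="top" else 2.7,fy=3.6 if n=="top" else 2.7,interpolation=cv2.INTER_CUBIC);cv2.imwrite(f"pics/{n}1c.png",cr)
E
```

```text
[[ 0.302  -0.9533 -0.0005]
 [-0.9533 -0.302   0.0014]
 [-0.0015  0.0001 -1.    ]]
top red [ 417  189   31   47 1021] [432.2106 212.2958] at z0: [ 0.5749 -0.2774]
top red [266 233  21  21 251] [276.3347 243.3984] at z0: [0.4769 0.1877]
top blue [ 235  172   67   95 1994] [266.1836 215.01  ] at z0: [0.5621 0.2209]
top blue [391 183  31  46 988] [405.9534 205.7713] at z0: [ 0.5941 -0.1992]
top blue [182 198  30  27 503] [197.161  211.4533] at z0: [0.5711 0.4297]
top yellow [ 443  195   32   48 1056] [458.7879 218.7386] at z0: [ 0.5561 -0.3561]
top yellow [255 207  20  20 266] [264.6767 216.8421] at z0: [0.5565 0.2252]
top green [283 159  23  21 387] [293.9664 169.1189] at z0: [0.7049 0.1406]
scene red [295   7  75  15 729] [332.155   14.3923] at z0: [-2.3908 -1.5907]
scene red [209 168  40  20 268] [228.7052 177.1716] at z0: [ 0.5564 -0.2945]
scene red [384 175  24  25 403] [394.8139 187.8114] at z0: [0.371  0.1511]
scene blue [271   0   4  19  45] [272.3333   9.0444] at z0: [-2.471  -2.4154]
scene blue [409   1  24  15 274] [420.7993   7.7883] at z0: [-3.2201 -0.9301]
scene blue [413  19  14   9 101] [419.1782  22.5842] at z0: [-2.2782 -0.6419]
scene blue [224 179  32  20 233] [241.0343 188.9142] at z0: [ 0.5871 -0.2201]
scene blue [ 372  194   61   85 2613] [398.4585 244.7696] at z0: [0.5885 0.2436]
scene blue [ 468  240   44   42 1228] [489.2288 261.3836] at z0: [0.5427 0.428 ]
scene yellow [ 511   50  129   39 3391] [579.243   67.8237] at z0: [-1.2387  0.5814]
scene yellow [195 160  38  17 205] [213.2244 167.7756] at z0: [ 0.5379 -0.3752]
scene yellow [385 208  26  27 370] [395.4108 221.2946] at z0: [0.5117 0.2069]
scene green [382 196  15  14 137] [388.4599 203.3723] at z0: [0.4495 0.1639]
scene green [321 245  14  10  26] [327.0385 250.8846] at z0: [0.6857 0.1144]
```

View pics/scene1c.png

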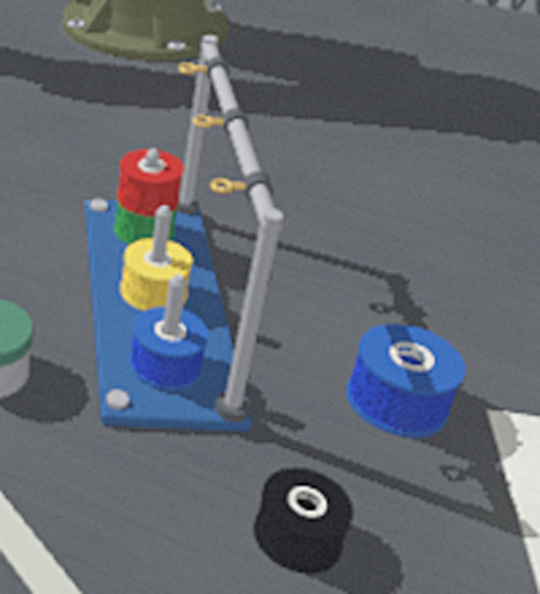

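View pics/top1c.png

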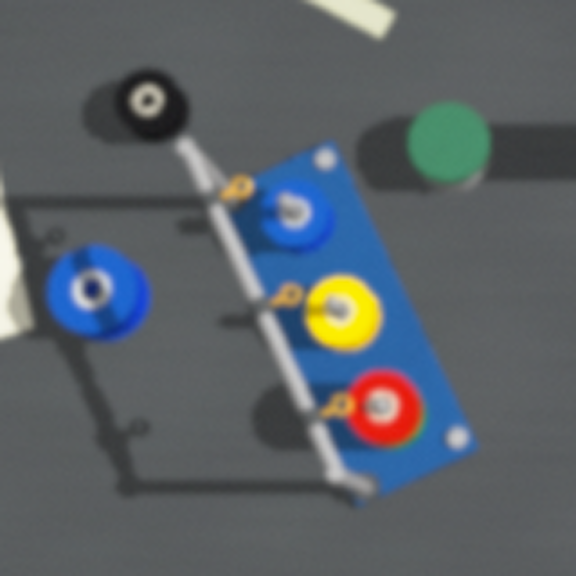

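Candidates for blue_spool: rack blue at scene px (403,250), a larger loose blue at (490,260) and black at (452,312). The crop confirms the rack one: not black, the smaller of the two blues, and lowest on its spindle. Next, the geometry.

```bash
python3 - <<'E'
from h import *
T=ctrl.get_image("top");S=ctrl.get_image("scene")
P={}
for n,a,b in[("blue",(251.4,188.3),(405.2,224.1)),("yel",(264.2,215.6),(400.4,197.8)),("red",(276.1,242.2),(396.3,176.3))]:
    P[n]=tri((T,a),(S,b));print(n,"tri",P[n],"top@.102",onz(T,a,.102),"scene@.102",onz(S,b,.102))
# eyes / rail ends
print("eyes",[onz(T,(170+x/3.6,130+y/3.6),.1825)[:2] for x,y in((238,188),(288,295),(341,405))])
# tray outer corners from liners + can + tin
for k,m in masks(T["img"]).items():
    c,l,s,ce=cv2.connectedComponentsWithStats(m.astype(np.uint8))
    for i in range(1,c):
        if s[i,4]>900:
            pts=np.argwhere(l==i)[:,::-1].astype(np.float32); r=cv2.minAreaRect(pts)
            bx=[onz(T,q,.007)[:2] for q in cv2.boxPoints(r)];bx=np.array(bx)
            print(k,"ctr",bx.mean(0),"sides",np.linalg.norm(bx[1]-bx[0]),np.linalg.norm(bx[2]-bx[1]),"dir",bx[1]-bx[0])
print("red disc@.086",onz(T,(276.3,243.4),.086),"yel@.05",onz(T,(264.7,216.8),.05))
print("tin",onz(T,(294,169.1),.048))
E
```

```text
blue tri [0.6236 0.2569 0.0893] top@.102 [0.622 0.251 0.102] scene@.102 [0.6377 0.2647 0.102 ]
yel tri [0.5445 0.217  0.0929] top@.102 [0.5443 0.2121 0.102 ] scene@.102 [0.5557 0.2243 0.102 ]
red tri [0.4696 0.1795 0.0979] top@.102 [0.47   0.1765 0.102 ] scene@.102 [0.4749 0.1841 0.102 ]
eyes [array([0.621 , 0.2786]), array([0.541 , 0.2383]), array([0.4607, 0.1966])]
red ctr [ 0.5745 -0.2763] sides 0.13531294242101682 0.06916340362458684 dir [ 0.1315 -0.0317]
blue ctr [0.552 0.22 ] sides 0.10558228430850623 0.29022514169340813 dir [ 0.0472 -0.0945]
blue ctr [ 0.5934 -0.1983] sides 0.13394386857667748 0.06827540795659376 dir [ 0.1303 -0.0312]
yellow ctr [ 0.5558 -0.3547] sides 0.13635253444645914 0.07063405388920699 dir [ 0.1326 -0.032 ]
red disc@.086 [0.4683 0.1777 0.086 ] yel@.05 [0.5489 0.218  0.05  ]
tin [0.6927 0.1364 0.048 ]
```

Plan: the hand must lean about 30°, but the rows have no tilt. Start by probing how the controller behaves at the reach limit (inner radius), in free space.

Request:
drive_tool:
  rows:
    - [[-0.4,0,0,0,0],[-0.8,0,0,0,0],[-1,0,0,0,0],[-1,0,0,0,0],[-1,0,0,0,0],[-1,0,0,0,0],[-1,0,0,0,0],[-1,0,0,0,0]]

```text
time: 1.35
position: [0.1089, -0.3434, 0.1979]
tool_rot: [-2.532, 1.854, 0.007]
ft_force: [-0.7, -0.3, 1.0]
grip_width: 0.999
```

```bash
python3 -c "
from h import *
info()"
```

```text
t 1.35 p [ 0.1089 -0.3434  0.1979] 
R
 [[ 0.3022 -0.9532 -0.0018]
 [-0.9532 -0.3022  0.0056]
 [-0.0058 -0.     -1.    ]] 
q [ 1.3754 -0.3012 -0.1494  2.0776 -0.0453  1.3682 -0.0218] F [-0.7438 -0.3458  1.0244] g 0.999
```

Request:
drive_tool:
  rows:
    - [[0.2,0,-0.1,0,0],[0.4,0,-0.1,0,0],[0.6,0,-0.1,0,0],[0.8,0,-0.1,0,0],[1,0,-0.1,0,0]]

```text
time: 1.98
position: [0.2, -0.6312, 0.2247]
tool_rot: [-2.532, 1.854, 0.009]
ft_force: [-0.3, -0.6, 0.7]
grip_width: 1.004
```

Request:
drive_tool:
  rows:
    - [[0.2,0,0,0,0],[0.4,0,0,0,0],[0.6,0,0,0,0],[0.8,0,0,0,0],[1,0,0,0,0],[1,0,0,0,0],[1,0,0,0,0]]

```text
time: 2.85
position: [0.2914, -0.8789, 0.2043]
tool_rot: [-2.541, 1.837, -0.05]
ft_force: [4.7, -17.9, 14.7]
grip_width: 1.003
```

```bash
python3 -c "
from h import *
info()"
```

```text
t 2.85 p [ 0.2914 -0.8789  0.2043] 
R
 [[ 0.3131 -0.9492  0.0296]
 [-0.9494 -0.3136 -0.0137]
 [ 0.0223 -0.0238 -0.9995]] 
q [ 1.2361  1.178  -0.1292  0.0569  0.102   1.8842 -0.0315] F [  4.7291 -17.9399  14.7035] g 1.003
```

Request:
drive_tool:
  rows:
    - [[0.5,0,0,0,0],[1,0,0,0,0],[1,0,0,0,0],[1,0,0,0,0]]

```text
time: 3.35
position: [0.2926, -0.9219, 0.1596]
tool_rot: [2.492, -1.823, 0.105]
ft_force: [-1.3, -0.6, -0.1]
grip_width: 0.998
```

```bash
python3 -c "
from h import *
info()"
```

```text
t 3.35 p [ 0.2926 -0.9219  0.1596] 
R
 [[ 0.3021 -0.953   0.0238]
 [-0.9494 -0.303  -0.082 ]
 [ 0.0854  0.0022 -0.9963]] 
q [ 1.2143  1.2471  0.8595  0.0571 -0.8434  1.7714 -0.0029] F [-1.3009 -0.6036 -0.0588] g 0.998
```

Request:
drive_tool:
  rows:
    - [[-0.2,0,-0.2,0,0],[-0.4,0,-0.3,0,0],[-0.4,0,-0.3,0,0],[-0.4,0,-0.3,0,0]]

```text
time: 3.85
position: [0.2527, -0.7975, 0.2426]
tool_rot: [2.491, -1.828, 0.108]
ft_force: [0.7, -1.1, 0.5]
grip_width: 1.004
```

```bash
python3 -c "
from h import *
info()"
```

```text
t 3.85 p [ 0.2527 -0.7975  0.2426] 
R
 [[ 0.2989 -0.9539  0.0272]
 [-0.9504 -0.3001 -0.0814]
 [ 0.0858 -0.0015 -0.9963]] 
q [ 0.8049  0.8171  0.9864  0.8973 -0.6817  1.6007  0.2529] F [ 0.6873 -1.124   0.5194] g 1.004
```

Good finding: pushing at the reach limit leans the tool outward and the lean stays afterwards. For the lean I need (tool z toward rack +x ≈ azimuth 117°) I should push outward on that side. I'll check that the space there is free.

```bash
python3 - <<'E'
from h import *
S=ctrl.get_image("scene");im=S["img"].copy()
for X in[(-.4,.8,0),(-.4,.8,.3),(-.5,1.,0),(-.5,1.,.3),(0,.8,0),(0,.8,.3)]:
    p=proj(S,X);print(X,p);cv2.circle(im,tuple(int(v) for v in p),4,(0,255,0),1)
cv2.imwrite("pics/s2.png",im)
E
```

```text
(-0.4, 0.8, 0) [650.5873 133.0933]
(-0.4, 0.8, 0.3) [699.5862  42.0817]
(-0.5, 1.0, 0) [719.1608 134.1657]
(-0.5, 1.0, 0.3) [779.5047  41.9802]
(0, 0.8, 0) [670.0606 187.009 ]
(0, 0.8, 0.3) [739.9301  75.7219]
```

View pics/s2.png

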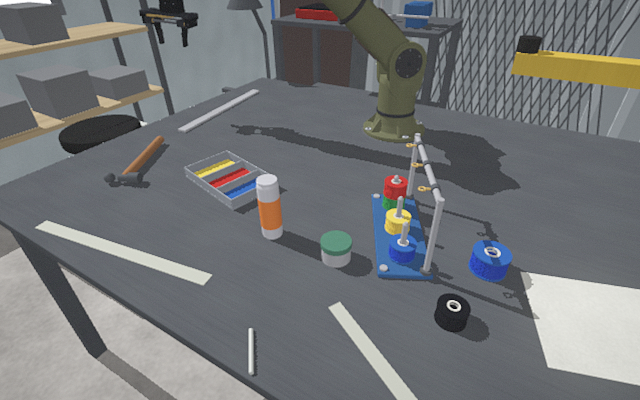

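```bash
cat >> h.py <<'E'
def plan(*wps):
    """wps: world targets -> tool shift numbers /0.3 from present pose"""
    s,p,R=st()
    for w in wps: print(w,"->",np.round(R.T@(np.array(w)-p)/.3,3))
E
python3 - <<'E'
from h import *
plan((.45,-.6,.4),(.55,-.5,.45))
E
```

```text
(0.45, -0.6, 0.4) -> [-0.387 -0.823 -0.557]
(0.55, -0.5, 0.45) -> [-0.588 -1.242 -0.742]
```

Request:
drive_tool:
  rows:
    - [[-0.06,-0.14,-0.14,-0.05,0],[-0.13,-0.27,-0.25,-0.1,0],[-0.2,-0.41,-0.35,-0.15,0],[-0.26,-0.55,-0.45,-0.2,0],[-0.33,-0.68,-0.55,-0.25,0],[-0.39,-0.82,-0.6,-0.3,0]]

```text
time: 4.65
position: [0.451, -0.6008, 0.4121]
tool_rot: [3.022, -0.48, 0.062]
ft_force: [-0.3, -0.1, 0.7]
grip_width: 1.001
```

```bash
python3 - <<'E'
from h import *
info();plan((.60,-.4,.45),(.62,-.3,.45))
E
```

```text
t 4.65 p [ 0.451  -0.6008  0.4121] 
R
 [[ 0.9501 -0.3106  0.0271]
 [-0.3073 -0.9476 -0.0868]
 [ 0.0527  0.0741 -0.9959]] 
q [ 0.4556  0.5967  0.9032  0.8133 -0.4681  1.8021  0.7902] F [-0.265  -0.0763  0.737 ] g 1.001
(0.6, -0.4, 0.45) -> [ 0.273 -0.779 -0.17 ]
(0.62, -0.3, 0.45) -> [ 0.234 -1.116 -0.197]
```

Request:
drive_tool:
  rows:
    - [[0.05,-0.19,-0.04,-0.05,0],[0.1,-0.38,-0.09,-0.1,0],[0.15,-0.57,-0.14,-0.15,0],[0.2,-0.76,-0.18,-0.2,0],[0.24,-0.95,-0.2,-0.25,0]]

```text
time: 5.28
position: [0.6086, -0.3472, 0.4544]
tool_rot: [2.968, 0.711, 0.012]
ft_force: [0.3, -0.5, -0.1]
grip_width: 0.998
```

```bash
python3 - <<'E'
from h import *
info();plan((.6,-.1,.45),(.55,.15,.45))
E
```

```text
t 5.28 p [ 0.6086 -0.3472  0.4544] 
R
 [[ 0.8916  0.4519  0.0285]
 [ 0.4527 -0.8876 -0.0848]
 [-0.013   0.0886 -0.996 ]] 
q [ 0.0383  0.4783  0.7732  0.8421 -0.2955  1.85    1.1141] F [ 0.3396 -0.5206 -0.1367] g 0.998
(0.6, -0.1, 0.45) -> [ 0.348 -0.746 -0.056]
(0.55, 0.15, 0.45) -> [ 0.576 -1.561 -0.131]
```

Request:
drive_tool:
  rows:
    - [[0.08,-0.19,-0.01,0,0],[0.17,-0.38,-0.03,0,0],[0.26,-0.57,-0.04,0,0],[0.34,-0.76,-0.06,0,0],[0.4,-0.96,-0.08,0,0]]

```text
time: 5.9
position: [0.5858, -0.035, 0.4523]
tool_rot: [2.972, 0.703, 0.015]
ft_force: [1.4, 0.5, -0.2]
grip_width: 1.002
```

```bash
python3 - <<'E'
from h import *
info();plan((.55,.15,.47),(.47,.25,.47),(.35,.4,.47))
E
```

```text
t 5.9 p [ 0.5858 -0.035   0.4523] 
R
 [[ 0.8943  0.4464  0.0294]
 [ 0.4473 -0.8905 -0.0828]
 [-0.0108  0.0872 -0.9961]] 
q [-0.601   0.1865  0.698   1.1633 -0.0404  1.7979  0.5406] F [ 1.3573  0.4856 -0.1505] g 1.002
(0.55, 0.15, 0.47) -> [ 0.169 -0.597 -0.113]
(0.47, 0.25, 0.47) -> [ 0.079 -1.013 -0.149]
(0.35, 0.4, 0.47) -> [-0.055 -1.637 -0.202]
```

Request:
drive_tool:
  rows:
    - [[0.06,-0.2,-0.04,0,0],[0.12,-0.4,-0.08,0,0],[0.15,-0.6,-0.11,0,0],[0.11,-0.8,-0.13,0,0],[0.07,-1,-0.15,0,0]]

```text
time: 6.52
position: [0.4679, 0.2456, 0.4717]
tool_rot: [2.975, 0.702, 0.015]
ft_force: [0.5, 0.1, 0.3]
grip_width: 1.004
```

```bash
python3 - <<'E'
from h import *
info();plan((.3,.4,.47),(.2,.5,.47),(.1,.55,.47),(0,.6,.47))
d=ctrl.get_image("wrist");cv2.imwrite("pics/w3.png",d["img"])
E
```

```text
t 6.53 p [0.4679 0.2456 0.4717] 
R
 [[ 0.8948  0.4455  0.0293]
 [ 0.4464 -0.8912 -0.0802]
 [-0.0096  0.0849 -0.9963]] 
q [-1.02    0.0847  0.4737  1.205   0.0475  1.8776 -0.0703] F [0.5259 0.1245 0.288 ] g 1.004
(0.3, 0.4, 0.47) -> [-0.271 -0.709 -0.052]
(0.2, 0.5, 0.47) -> [-0.421 -1.154 -0.089]
(0.1, 0.55, 0.47) -> [-0.644 -1.451 -0.112]
(0, 0.6, 0.47) -> [-0.868 -1.748 -0.135]
```

View pics/w3.png

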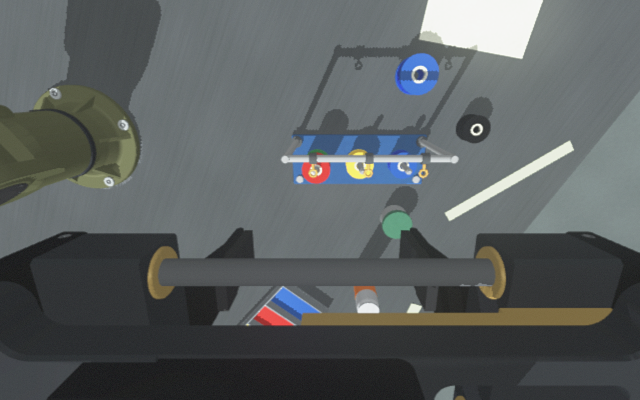

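Request:
drive_tool:
  rows:
    - [[-0.07,-0.17,-0.02,0,0],[-0.14,-0.35,-0.03,0,0],[-0.21,-0.53,-0.04,0,0],[-0.28,-0.71,-0.05,0,0],[-0.35,-0.86,-0.06,0,0],[-0.42,-1,-0.07,0,0]]

```text
time: 7.32
position: [0.2197, 0.4581, 0.4687]
tool_rot: [2.977, 0.703, 0.012]
ft_force: [0.6, -0.1, -0.1]
grip_width: 0.998
```

```bash
python3 - <<'E'
from h import *
info();plan((0,.55,.4),(-.15,.6,.35),(-.25,.55,.35))
d=ctrl.get_image("wrist");cv2.imwrite("pics/w4.png",d["img"])
E
```

```text
t 7.33 p [0.2197 0.4581 0.4687] 
R
 [[ 0.8947  0.4459  0.0265]
 [ 0.4466 -0.8913 -0.0784]
 [-0.0113  0.082  -0.9966]] 
q [-1.3729  0.0789  0.1733  1.2087  0.0421  1.9184 -0.7232] F [ 0.6372 -0.0957 -0.134 ] g 0.998
(0, 0.55, 0.4) -> [-0.516 -0.618  0.185]
(-0.15, 0.6, 0.35) -> [-0.887 -1.004  0.324]
(-0.25, 0.55, 0.35) -> [-1.26  -1.004  0.329]
```

View pics/w4.png

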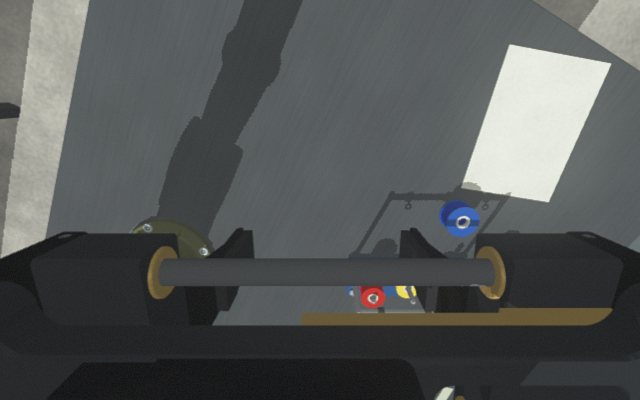

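The area is clear. Continue to azimuth ~110° and start pushing.

Request:
drive_tool:
  rows:
    - [[-0.13,-0.15,0.05,0,0],[-0.26,-0.3,0.1,0,0],[-0.4,-0.45,0.15,0,0],[-0.52,-0.6,0.2,0,0],[-0.65,-0.74,0.25,0,0],[-0.78,-0.87,0.3,0,0],[-0.91,-0.98,0.33,0,0]]

```text
time: 8.25
position: [-0.1541, 0.5896, 0.3474]
tool_rot: [2.976, 0.701, 0.007]
ft_force: [0.6, 0.5, 0.0]
grip_width: 1.0
```

```bash
python3 - <<'E'
from h import *
info();
d=ctrl.get_image("wrist");cv2.imwrite("pics/w5.png",d["img"])
E
```

```text
t 8.25 p [-0.1541  0.5896  0.3474] 
R
 [[ 0.8951  0.4452  0.0239]
 [ 0.4456 -0.8916 -0.0803]
 [-0.0144  0.0825 -0.9965]] 
q [-1.7843  0.2858 -0.1142  1.2075  0.0296  1.7338 -1.4292] F [0.5901 0.4854 0.0387] g 1.0
```

View pics/w5.png

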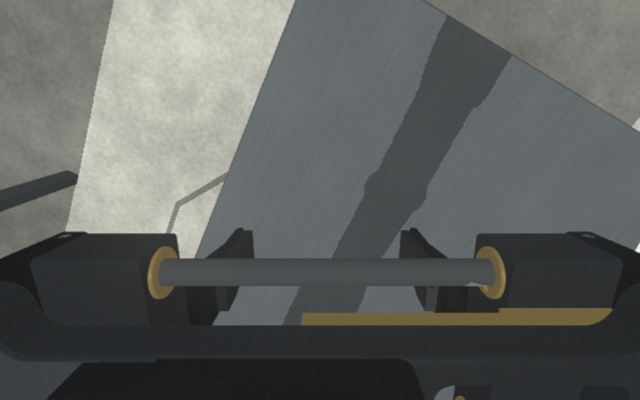

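Request:
drive_tool:
  rows:
    - [[-0.15,-0.15,0,0,0],[-0.3,-0.3,0,0,0],[-0.35,-0.5,0,0,0],[-0.35,-0.7,0,0,0],[-0.35,-0.9,0,0,0],[-0.35,-1,0,0,0]]

```text
time: 9.05
position: [-0.3653, 0.7765, 0.3006]
tool_rot: [3.014, 0.715, -0.001]
ft_force: [3.0, 3.1, 0.5]
grip_width: 1.0
```

Request:
drive_tool:
  rows:
    - [[0,-0.2,0,0,0],[0,-0.4,0,0,0],[0,-0.6,0,0,0],[0,-0.8,0,0,0],[0,-1,0,0,0],[0,-1,0,0,0],[0,-1,0,0,0],[0,-1,0,0,0]]

```text
time: 10.05
position: [-0.3976, 0.8292, 0.2133]
tool_rot: [-3.046, -0.72, 0.023]
ft_force: [-0.1, -0.7, -0.5]
grip_width: 0.998
```

```bash
python3 - <<'E'
from h import *
info();
E
```

```text
t 10.05 p [-0.3976  0.8292  0.2133] 
R
 [[ 0.894   0.4477 -0.0168]
 [ 0.4479 -0.8941  0.0075]
 [-0.0116 -0.0142 -0.9998]] 
q [-2.0644  1.1984  1.2151  0.0571 -1.2076  1.9088 -1.5473] F [-0.0915 -0.6905 -0.4543] g 0.998
```

Request:
drive_tool:
  rows:
    - [[0,-0.5,-0.3,0,0],[0,-1,-0.5,0,0],[0,-1,-0.5,0,0],[0,-1,-0.5,0,0],[0,-1,-0.5,0,0],[0,-1,-0.5,0,0],[0,-1,-0.5,0,0],[0,-1,-0.5,0,0]]

```text
time: 11.05
position: [-0.4056, 0.8396, 0.2397]
tool_rot: [-2.991, -0.705, 0.042]
ft_force: [-0.3, 0.6, -0.5]
grip_width: 1.003
```

```bash
python3 - <<'E'
from h import *
info();
E
```

```text
t 11.05 p [-0.4056  0.8396  0.2397] 
R
 [[ 0.8945  0.4451 -0.0422]
 [ 0.447  -0.8925  0.0606]
 [-0.0107 -0.0731 -0.9973]] 
q [-2.0683  1.1703  1.2153  0.058  -1.2061  1.8776 -1.5512] F [-0.3219  0.5552 -0.5453] g 1.003
```

Request:
drive_tool:
  rows:
    - [[0,-1,-0.3,0,0],[0,-1,-0.3,0,0],[0,-1,-0.3,0,0],[0,-1,-0.3,0,0],[0,-1,-0.3,0,0]]

```text
time: 11.68
position: [-0.4186, 0.8609, 0.2394]
tool_rot: [-2.933, -0.691, 0.061]
ft_force: [0.0, 0.4, -0.5]
grip_width: 1.0
```

Request:
drive_tool:
  rows:
    - [[0,-1,-0.3,0,0],[0,-1,-0.3,0,0],[0,-1,-0.3,0,0]]

```text
time: 12.05
position: [-0.4288, 0.8786, 0.2509]
tool_rot: [-2.875, -0.677, 0.08]
ft_force: [-1.0, 0.4, 0.3]
grip_width: 1.002
```

```bash
python3 - <<'E'
from h import *
info();
E
```

```text
t 12.05 p [-0.4288  0.8786  0.2509] 
R
 [[ 0.8945  0.4369 -0.0948]
 [ 0.4469 -0.8785  0.1687]
 [-0.0096 -0.1932 -0.9811]] 
q [-2.0727  1.165   1.2155  0.058  -1.2064  1.7615 -1.5555] F [-0.9939  0.4203  0.2881] g 1.002
```

Request:
drive_tool:
  rows:
    - [[0,-1,-0.3,0,0],[0,-1,-0.3,0,0]]

```text
time: 12.3
position: [-0.4374, 0.8943, 0.2674]
tool_rot: [-2.818, -0.663, 0.098]
ft_force: [0.2, 0.0, 0.1]
grip_width: 0.998
```

Request:
drive_tool:
  rows:
    - [[0,-1,-0.3,0,0],[0,-1,-0.3,0,0],[0,-1,-0.3,0,0]]

```text
time: 12.68
position: [-0.4444, 0.9067, 0.2925]
tool_rot: [-2.76, -0.649, 0.115]
ft_force: [0.3, 0.5, -0.2]
grip_width: 0.996
```

Request:
drive_tool:
  rows:
    - [[0,-1,-0.1,0,0],[0,-1,-0.1,0,0],[0,-1,-0.1,0,0]]

```text
time: 13.05
position: [-0.4555, 0.9275, 0.2977]
tool_rot: [-2.702, -0.634, 0.132]
ft_force: [-0.8, -0.6, -0.1]
grip_width: 1.002
```

```bash
python3 - <<'E'
from h import *
info();
E
```

```text
t 13.05 p [-0.4555  0.9275  0.2977] 
R
 [[ 0.8948  0.4128 -0.1703]
 [ 0.4464 -0.8341  0.3239]
 [-0.0084 -0.3658 -0.9306]] 
q [-2.0764  1.1348  1.2156  0.0582 -1.2049  1.6115 -1.5588] F [-0.8105 -0.5731 -0.0842] g 1.002
```

Request:
drive_tool:
  rows:
    - [[0,-1,-0.1,0,0],[0,-1,-0.1,0,0]]

```text
time: 13.3
position: [-0.4644, 0.9444, 0.3111]
tool_rot: [-2.646, -0.621, 0.148]
ft_force: [-0.6, -0.3, -0.3]
grip_width: 1.001
```

Request:
drive_tool:
  rows:
    - [[0,-1,-0.1,0,0],[0,-1,-0.1,0,0]]

```text
time: 13.55
position: [-0.472, 0.9587, 0.3301]
tool_rot: [-2.59, -0.608, 0.163]
ft_force: [-0.3, 0.1, -0.1]
grip_width: 1.003
```

Request:
drive_tool:
  rows:
    - [[0,-1,-0.1,0,0],[0,-1,-0.1,0,0]]

```text
time: 13.8
position: [-0.4784, 0.971, 0.3546]
tool_rot: [-2.533, -0.594, 0.178]
ft_force: [-0.5, 0.1, 0.1]
grip_width: 0.999
```

```bash
python3 - <<'E'
from h import *
info();s,p,R=st();print(np.degrees(np.arccos(-R[2,2])))
plan((-.35,.75,.35),(-.2,.55,.4))
E
```

```text
t 13.8 p [-0.4784  0.971   0.3546] 
R
 [[ 0.8949  0.3768 -0.2392]
 [ 0.4462 -0.7644  0.4654]
 [-0.0074 -0.5232 -0.8522]] 
q [-2.0788  1.1052  1.2162  0.058  -1.2038  1.4651 -1.5606] F [-0.5109  0.0594  0.1049] g 0.999
31.549477106509908
(-0.35, 0.75, 0.35) -> [ 0.054  0.732 -0.432]
(-0.2, 0.55, 0.4) -> [ 0.203  1.343 -1.004]
```

Request:
drive_tool:
  rows:
    - [[0,-1,-0.1,0,0],[0,-1,-0.1,0,0]]

```text
time: 14.05
position: [-0.4834, 0.9806, 0.383]
tool_rot: [-2.477, -0.58, 0.192]
ft_force: [0.7, -0.9, -0.7]
grip_width: 1.001
```

```bash
python3 - <<'E'
from h import *
info();s,p,R=st();print(np.degrees(np.arccos(-R[2,2])))
plan((-.37,.78,.38),(-.2,.65,.4),(-.2,.55,.4))
E
```

```text
t 14.05 p [-0.4834  0.9806  0.383 ] 
R
 [[ 0.8949  0.3624 -0.2603]
 [ 0.4461 -0.7363  0.5088]
 [-0.0072 -0.5715 -0.8206]] 
q [-2.0796  1.0869  1.2164  0.058  -1.203   1.4257 -1.561 ] F [ 0.7098 -0.8656 -0.7143] g 1.001
34.85648685435735
(-0.37, 0.78, 0.38) -> [ 0.04   0.635 -0.43 ]
(-0.2, 0.65, 0.4) -> [ 0.353  1.121 -0.853]
(-0.2, 0.55, 0.4) -> [ 0.205  1.367 -1.023]
```

Request:
drive_tool:
  rows:
    - [[0.02,0.15,-0.1,0,0],[0.05,0.3,-0.21,0,0],[0.09,0.45,-0.32,0,0],[0.14,0.6,-0.43,0,0],[0.19,0.75,-0.55,0,0],[0.24,0.9,-0.66,0,0]]

```text
time: 14.8
position: [-0.2982, 0.7638, 0.3901]
tool_rot: [-2.495, -0.591, 0.208]
ft_force: [-29.5, -13.2, 5.1]
grip_width: 0.999
```

```bash
python3 - <<'E'
from h import *
info()
plan((-.1,.58,.42),(0,.52,.45),(.2,.42,.46))
E
```

```text
t 14.8 p [-0.2982  0.7638  0.3901] 
R
 [[ 0.8907  0.3667 -0.2685]
 [ 0.454  -0.7451  0.4886]
 [-0.0209 -0.5571 -0.8302]] 
q [-2.8616  0.3634  1.2372  1.3934 -0.597   1.0827 -1.1413] F [-29.5269 -13.2041   5.1005] g 0.999
(-0.1, 0.58, 0.42) -> [ 0.308  0.643 -0.559]
(0, 0.52, 0.45) -> [ 0.512  0.859 -0.83 ]
(0.2, 0.42, 0.46) -> [ 0.954  1.333 -1.199]
```

Request:
drive_tool:
  rows:
    - [[0.05,0.1,-0.09,0,0],[0.1,0.2,-0.18,0,0],[0.15,0.3,-0.27,0,0],[0.2,0.4,-0.36,0,0]]

```text
time: 15.3
position: [-0.1701, 0.6497, 0.4136]
tool_rot: [-2.491, -0.587, 0.204]
ft_force: [-1.5, -1.3, -0.3]
grip_width: 0.999
```

```bash
python3 - <<'E'
from h import *
info()
plan((-.1,.58,.42),(0,.52,.45),(.2,.42,.46))
E
```

```text
t 15.3 p [-0.1701  0.6497  0.4136] 
R
 [[ 0.8922  0.3652 -0.2658]
 [ 0.4514 -0.7436  0.4933]
 [-0.0175 -0.5601 -0.8283]] 
q [-2.8257 -0.2559  0.8694  1.6609  0.1262  1.0555 -1.4789] F [-1.4802 -1.2694 -0.2598] g 0.999
(-0.1, 0.58, 0.42) -> [ 0.103  0.246 -0.194]
(0, 0.52, 0.45) -> [ 0.309  0.461 -0.464]
(0.2, 0.42, 0.46) -> [ 0.752  0.933 -0.834]
```

```bash
python3 - <<'E'
from h import *
plan((-.05,.65,.40),(.05,.64,.4),(.12,.63,.4))
E
```

```text
(-0.05, 0.65, 0.4) -> [ 0.358  0.171 -0.068]
(0.05, 0.64, 0.4) -> [ 0.641  0.317 -0.173]
(0.12, 0.63, 0.4) -> [ 0.834  0.427 -0.252]
```

Request:
drive_tool:
  rows:
    - [[0.12,0.06,-0.02,0,0],[0.24,0.12,-0.05,0,0],[0.36,0.17,-0.07,0,0],[0.5,0.24,-0.12,0,0],[0.64,0.32,-0.17,0,0],[0.83,0.42,-0.25,0,0]]

```text
time: 16.05
position: [0.1112, 0.6325, 0.4004]
tool_rot: [-2.492, -0.59, 0.204]
ft_force: [0.9, -0.0, 0.2]
grip_width: 1.002
```

```bash
python3 - <<'E'
from h import *
info()
plan((.2,.6,.4),(.3,.5,.4),(.36,.42,.4),(.42,.27,.35),(.45,.2,.35))
E
```

```text
t 16.05 p [0.1112 0.6325 0.4004] 
R
 [[ 0.8915  0.3667 -0.266 ]
 [ 0.4527 -0.7432  0.4926]
 [-0.017  -0.5596 -0.8286]] 
q [-2.5007 -0.2712  1.1183  1.6351 -0.1494  1.172  -0.849 ] F [ 0.8958 -0.0008  0.1518] g 1.002
(0.2, 0.6, 0.4) -> [ 0.215  0.19  -0.131]
(0.3, 0.5, 0.4) -> [ 0.361  0.56  -0.384]
(0.36, 0.42, 0.4) -> [ 0.419  0.831 -0.568]
(0.42, 0.27, 0.35) -> [ 0.373  1.37  -0.73 ]
(0.45, 0.2, 0.35) -> [ 0.357  1.58  -0.871]
```

Request:
drive_tool:
  rows:
    - [[0.1,0.1,-0.07,0,0],[0.2,0.19,-0.13,0,0],[0.28,0.37,-0.25,0,0],[0.36,0.56,-0.38,0,0],[0.39,0.7,-0.47,0,0],[0.42,0.83,-0.57,0,0]]

```text
time: 16.8
position: [0.3605, 0.4182, 0.4021]
tool_rot: [-2.489, -0.586, 0.202]
ft_force: [0.1, -0.1, -0.6]
grip_width: 1.001
```

```bash
python3 - <<'E'
from h import *
info()
plan((.42,.3,.36),(.46,.2,.33),(.49,.12,.3))
for n in["scene","top"]:
    d=ctrl.get_image(n);cv2.imwrite(f"pics/{n}6.png",d["img"])
E
```

```text
t 16.8 p [0.3605 0.4182 0.4021] 
R
 [[ 0.8926  0.3649 -0.2648]
 [ 0.4506 -0.7422  0.4961]
 [-0.0155 -0.5622 -0.8269]] 
q [-1.8039 -0.1038  1.2345  1.5794 -0.4973  1.5481 -0.1066] F [ 0.1074 -0.1483 -0.6262] g 1.001
(0.42, 0.3, 0.36) -> [ 0.002  0.444 -0.132]
(0.46, 0.2, 0.33) -> [-0.028  0.796 -0.25 ]
(0.49, 0.12, 0.3) -> [-0.057  1.086 -0.326]
```

View pics/scene6.png

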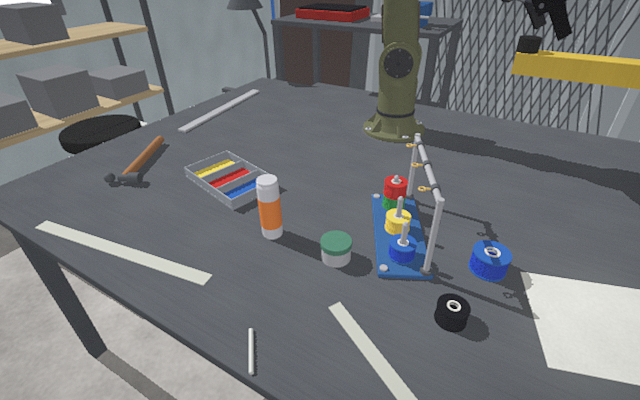

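Request:
drive_tool:
  rows:
    - [[0,0.15,-0.04,0,0],[0,0.3,-0.09,0,0],[0,0.45,-0.13,0,0],[-0.01,0.6,-0.19,0,0],[-0.03,0.8,-0.25,0,0],[-0.04,0.95,-0.29,0,0]]

```text
time: 17.65
position: [0.4762, 0.1582, 0.3139]
tool_rot: [-2.492, -0.586, 0.2]
ft_force: [-0.2, 0.3, 1.1]
grip_width: 1.003
```

```bash
python3 - <<'E'
from h import *
info()
plan((.50,.12,.24),(.501,.119,.174))
d=ctrl.get_image("wrist");cv2.imwrite("pics/w7.png",d["img"])
E
```

```text
t 17.65 p [0.4762 0.1582 0.3139] 
R
 [[ 0.893   0.3652 -0.2629]
 [ 0.4497 -0.7442  0.4938]
 [-0.0153 -0.5592 -0.8289]] 
q [-0.9818  0.2989  1.2232  1.5883 -0.7233  1.8563  0.684 ] F [-0.2317  0.297   1.0689] g 1.003
(0.5, 0.12, 0.24) -> [0.017 0.261 0.12 ]
(0.501, 0.119, 0.174) -> [0.022 0.388 0.3  ]
```

View pics/w7.png

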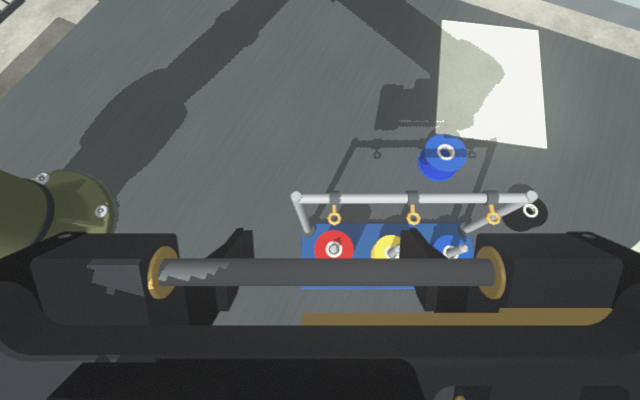

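```bash
python3 - <<'E'
from h import *
d=ctrl.get_image("wrist");im=d["img"]
cr=cv2.resize(im[180:300,280:560],None,fx=2.8,fy=2.8,interpolation=cv2.INTER_CUBIC);cv2.imwrite("pics/w7c.png",cr)
m=masks(im)["red"].astype(np.uint8)
c,l,s,ce=cv2.connectedComponentsWithStats(m)
for i in range(1,c):
    if s[i,4]>60: print(s[i],ce[i],onz(d,(s[i,0]+s[i,2]/2,s[i,1]+s[i,3]/2),.086))
print("proj est", proj(d,(.469,.178,.102)),proj(d,(.469,.178,.086)),proj(d,(.549,.218,.102)),proj(d,(.629,.258,.102)))
s_,p,R=st()
print("grasp pt proj",proj(d,p-.005*R[:,2]), "tcp",proj(d,p))
E
```

```text
[316 225  39  34 867] [335.0738 242.2595] [0.4721 0.1846 0.086 ]
proj est [331.5095 243.2657] [331.5318 245.1995] [396.8615 242.532 ] [462.6678 241.7932]
grasp pt proj [326.4148 228.9602] tcp [326.4018 226.2448]
```

View pics/w7c.png

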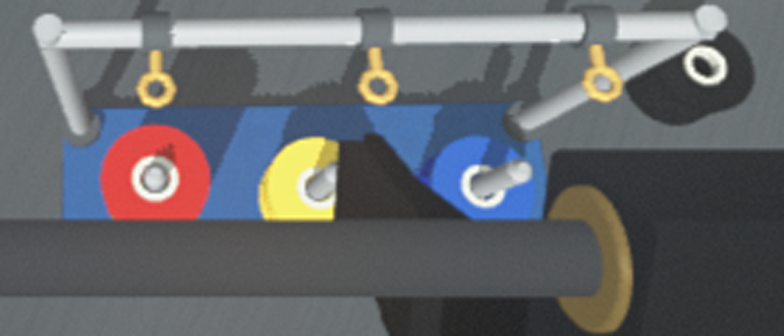

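```bash
python3 - <<'E'
from h import *
d=ctrl.get_image("wrist")
a=np.array([280,180])
pr=onz(d,a+np.array([155,178])/2.8,.086);print("red ring",pr,"tip",onz(d,a+np.array([155,174])/2.8,.102))
print("blue tip",onz(d,a+np.array([523,171])/2.8,.100),"blue ring",onz(d,a+np.array([484,187])/2.8,.05))
print("eyes",[onz(d,a+np.array(q)/2.8,.1825)[:2] for q in((156,90),(378,87),(602,83))])
s,p,R=st()
z=R[:,2]
G=np.array([pr[0],pr[1],.074]); 
plan(G+.005*z-.12*z)
E
```

```text
red ring [0.472  0.1854 0.086 ] tip [0.4722 0.1847 0.102 ]
blue tip [0.6339 0.2653 0.1   ] blue ring [0.634  0.2656 0.05  ]
eyes [array([0.4631, 0.2026]), array([0.5437, 0.2429]), array([0.6241, 0.2837])]
[0.502  0.1287 0.1694] -> [0.042 0.369 0.329]
```

Request:
drive_tool:
  rows:
    - [[0.01,0.14,0.05,0,30],[0.02,0.27,0.12,0,30],[0.04,0.37,0.2,0,30],[0.04,0.37,0.28,0,30],[0.04,0.37,0.33,0,30],[0.04,0.37,0.33,0,30]]

```text
time: 18.55
position: [0.5001, 0.1343, 0.1702]
tool_rot: [-2.49, -0.592, 0.203]
ft_force: [-0.0, 0.9, 0.4]
grip_width: 0.882
```

```bash
python3 - <<'E'
from h import *
info()
d=ctrl.get_image("wrist");cv2.imwrite("pics/w8.png",d["img"])
s,p,R=st();z=R[:,2]
print(proj(d,(.472,.185,.102)),proj(d,(.472,.185,.086)))
plan(np.array([.472,.185,.074])+.005*z)
E
```

```text
t 18.55 p [0.5001 0.1343 0.1702] 
R
 [[ 0.8907  0.3686 -0.2661]
 [ 0.4543 -0.7419  0.4931]
 [-0.0156 -0.5601 -0.8283]] 
q [-0.8084  0.5018  1.123   1.7111 -0.8255  1.7214  0.9298] F [-0.0419  0.9116  0.4048] g 0.882
[324.7118 186.4388] [325.0336 192.178 ]
[0.4707 0.1875 0.0699] -> [-0.003  0.017  0.394]
```

View pics/w8.png

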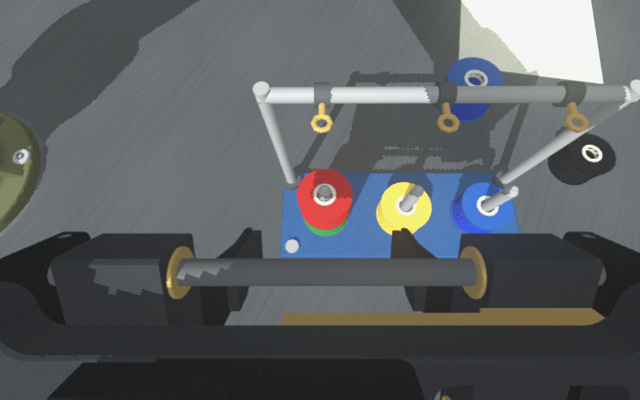

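Request:
drive_tool:
  rows:
    - [[0,0.01,0.08,0,30],[0,0.025,0.16,0,30],[0,0.025,0.24,0,30],[0,0.025,0.31,0,30],[0,0.025,0.36,0,30],[0,0.025,0.385,0,30],[0,0.025,0.385,0,30]]

```text
time: 19.48
position: [0.4731, 0.1835, 0.0699]
tool_rot: [-2.492, -0.588, 0.202]
ft_force: [0.7, 0.1, -0.8]
grip_width: 0.878
```

```bash
python3 - <<'E'
from h import *
info()
s,p,R=st();z=R[:,2];print("grasp pt",p-.005*z)
for n in["wrist","scene"]:
    d=ctrl.get_image(n);cv2.imwrite(f"pics/{n}9.png",d["img"])
d=ctrl.get_image("scene")["img"][120:300,330:470];cv2.imwrite("pics/s9c.png",cv2.resize(d,None,fx=3.3,fy=3.3))
E
```

```text
t 19.48 p [0.4731 0.1835 0.0699] 
R
 [[ 0.8922  0.3663 -0.2643]
 [ 0.4514 -0.7439  0.4928]
 [-0.0162 -0.559  -0.829 ]] 
q [-0.8741  0.5603  1.0614  1.8701 -0.9142  1.5417  0.981 ] F [ 0.7107  0.0766 -0.775 ] g 0.878
grasp pt [0.4744 0.1811 0.074 ]
```

View pics/wrist9.png

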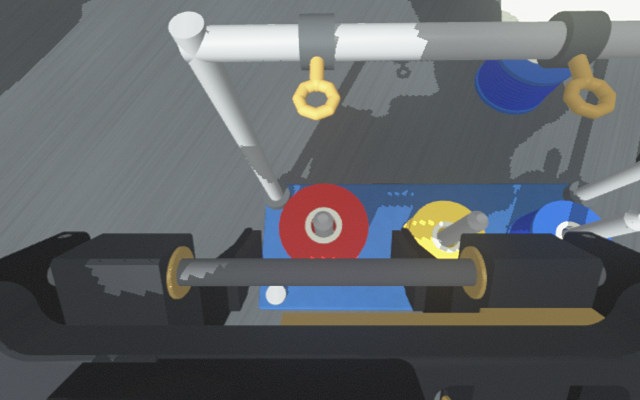

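View pics/s9c.png

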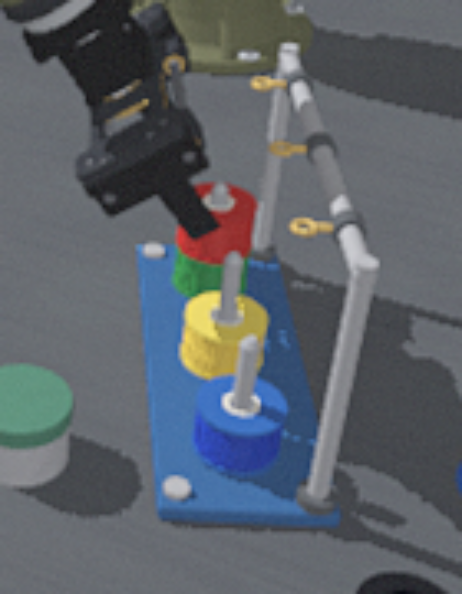

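```bash
python3 - <<'E'
from h import *
d=ctrl.get_image("wrist");s,p,R=st();z=R[:,2];c=onz(d,(323,224.5),.086);print(c)
plan(np.array([c[0],c[1],.074])+.005*z)
E
```

```text
[0.4725 0.1827 0.086 ]
[0.4712 0.1851 0.0699] -> [-0.005 -0.007  0.008]
```

Request:
drive_tool:
  rows:
    - [[-0.005,-0.006,0.004,0,30],[-0.005,-0.006,0.004,0,90],[-0.005,-0.006,0.004,0,160],[-0.005,-0.006,0.004,0,255],[-0.005,-0.006,0.004,0,255],[-0.005,-0.006,0.004,0,255],[-0.005,-0.006,0.004,0,255]]
  grip_force: 30

```text
time: 20.55
position: [0.4727, 0.185, 0.0713]
tool_rot: [-2.492, -0.588, 0.196]
ft_force: [1.7, -0.5, 7.1]
grip_width: 0.284
```

```bash
python3 - <<'E'
from h import *
info()
s,p,R=st()
for dz in(.03,.06,.09,.12):print(dz,np.round(R.T@np.array([0,0,dz])/.3,3), "with -x 5cm",np.round(R.T@np.array([.022,-.045,dz])/.3,3))
E
```

```text
t 20.55 p [0.4727 0.185  0.0713] 
R
 [[ 0.8928  0.3673 -0.2607]
 [ 0.4503 -0.7434  0.4946]
 [-0.0121 -0.559  -0.8291]] 
q [-0.8801  0.5545  1.0646  1.8738 -0.9147  1.5384  0.9791] F [ 1.6726 -0.5453  7.1386] g 0.284
0.03 [-0.001 -0.056 -0.083] with -x 5cm [-0.003  0.083 -0.176]
0.06 [-0.002 -0.112 -0.166] with -x 5cm [-0.004  0.027 -0.259]
0.09 [-0.004 -0.168 -0.249] with -x 5cm [-0.006 -0.029 -0.342]
0.12 [-0.005 -0.224 -0.332] with -x 5cm [-0.007 -0.085 -0.425]
```

```bash
python3 - <<'E'
from h import *
d=ctrl.get_image("wrist");cv2.imwrite("pics/w10.png",d["img"])
d=ctrl.get_image("scene")["img"][120:300,330:470];cv2.imwrite("pics/s10c.png",cv2.resize(d,None,fx=3.3,fy=3.3))
E
```

```text
(no output)
```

View pics/w10.png

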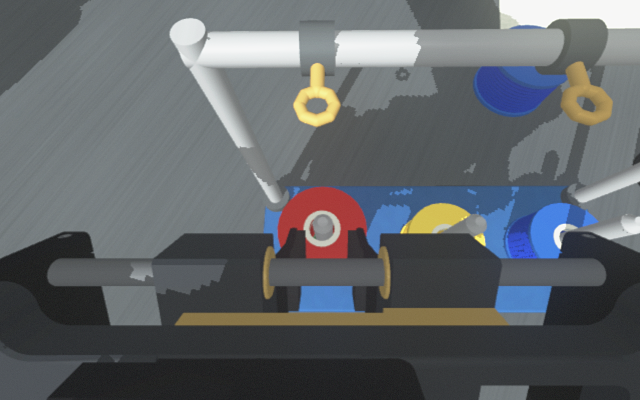

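View pics/s10c.png

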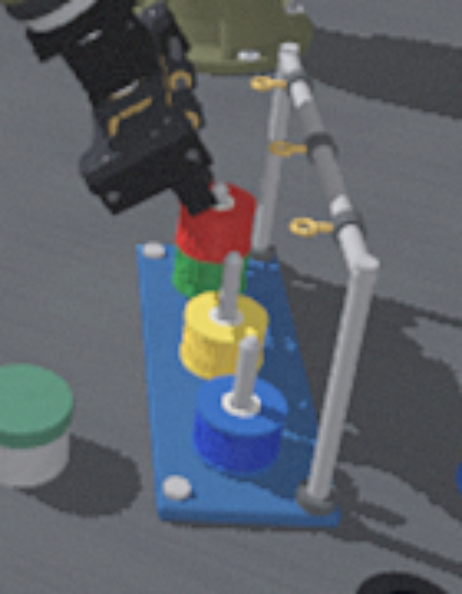

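```bash
python3 - <<'E'
from h import *
s,p,R=st();z=R[:,2];x=R[:,0]
for n in("scene","top","wrist"):
    d=ctrl.get_image(n);im=d["img"].copy()
    for a,col in((-.005,(0,255,0)),(.014,(255,0,255)),(-.056,(255,255,0))):
        q=proj(d,p+a*z);print(n,a,q)
        for sx in(-.0125,.0125):
            cv2.circle(im,tuple(int(round(v)) for v in proj(d,p+a*z+sx*x)),1,col,-1)
    c=proj(d,(.4725,.183,.086)).astype(int);cv2.circle(im,tuple(int(v) for v in c),1,(0,255,255),-1)
    cr=im[max(c[1]-70,0):c[1]+70,c[0]-70:c[0]+70];cv2.imwrite(f"pics/{n}11.png",cv2.resize(cr,None,fx=4,fy=4,interpolation=cv2.INTER_CUBIC))
E
```

```text
scene -0.005 [394.7063 185.2794]
scene 0.014 [398.4428 190.7723]
scene -0.056 [384.3208 170.0119]
top -0.005 [275.0255 241.6075]
top 0.014 [272.3249 243.881 ]
top -0.056 [282.5642 235.2609]
wrist -0.005 [324.514  232.3064]
wrist 0.014 [324.6035 222.3869]
wrist -0.056 [324.1617 271.3348]
```

View pics/scene11.png

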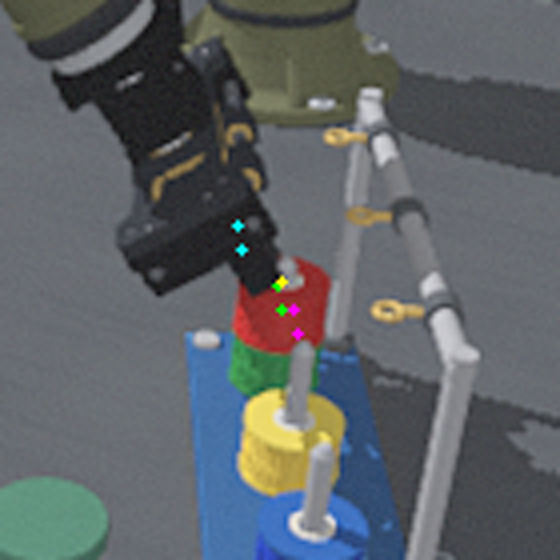

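View pics/wrist11.png

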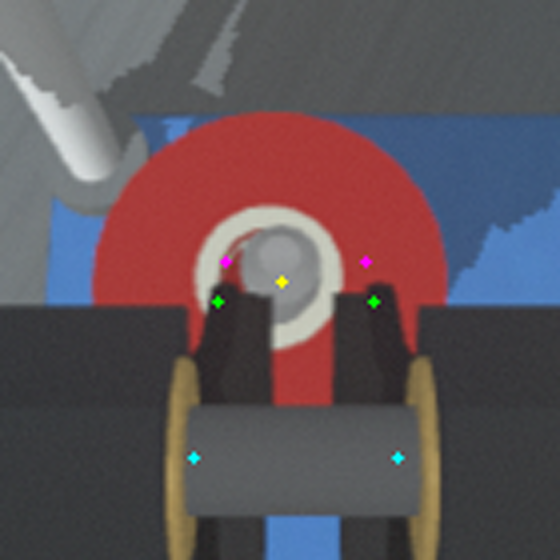

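View pics/top11.png

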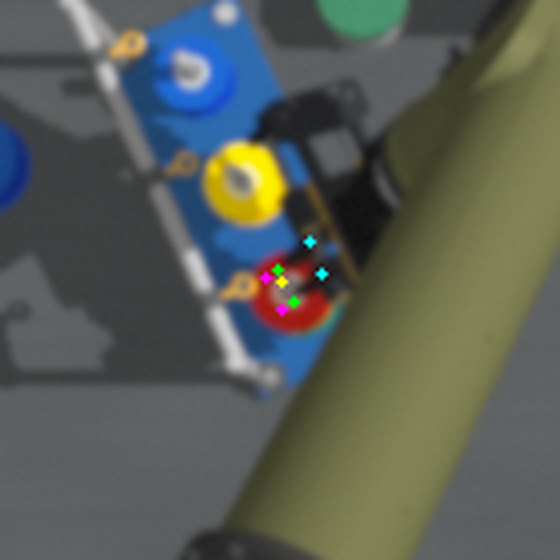

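```bash
python3 - <<'E'
from h import *
d=ctrl.get_image("scene")
def mark(im,p,R,w,out,sc=4,half=60):
    im=im.copy();z=R[:,2];x=R[:,0];y=R[:,1]
    for a,col in((-.005,(0,255,0)),(.014,(255,0,255)),(-.056,(255,255,0))):
        for sx in(-w/2,w/2):
            for sy in (-.0095,.0095):
                cv2.circle(im,tuple(int(round(v)) for v in proj(d,p+a*z+sx*x+sy*y)),0,col,-1)
    c=proj(d,p).astype(int);y0=max(c[1]-half,0)
    cv2.imwrite(out,cv2.resize(im[y0:c[1]+half,max(c[0]-half,0):c[0]+half],None,fx=sc,fy=sc,interpolation=cv2.INTER_NEAREST))
R0=Ro.from_rotvec([-2.53397178,  1.85526114,  0.00254155]).as_matrix()
mark(cv2.imread("pics/scene0.png"),np.array([.19606,-.61909,.19755]),R0,.087,"pics/m0.png")
R9=Ro.from_rotvec([-2.492,-.588,.202]).as_matrix()
mark(cv2.imread("pics/scene9.png"),np.array([.4731,.1835,.0699]),R9,.076,"pics/m9.png")
E
```

```text
(no output)
```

View pics/m0.png

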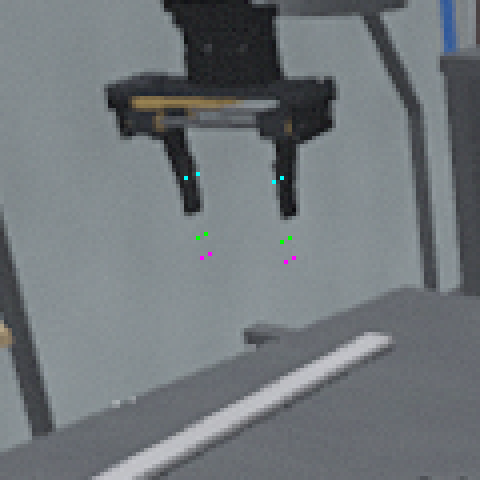

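View pics/m9.png

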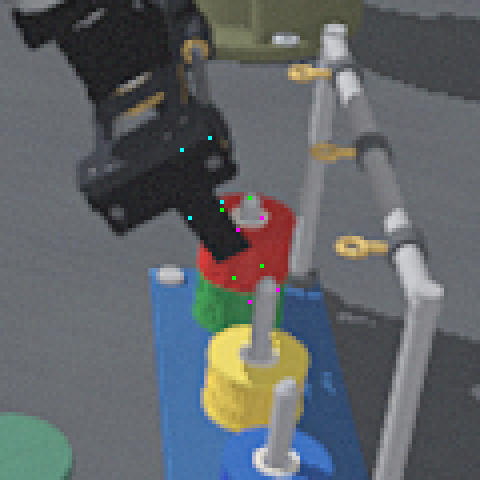

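The fingers closed above the spool. Comparing with two images, the true fingertips sit about 38 mm short of the stated point along tool z (tip ≈ TCP − 24 mm). I'll back off, reopen and go in with that correction.

Request:
drive_tool:
  rows:
    - [[0,0,-0.05,0,255],[0,0,-0.1,0,30],[0,0,-0.1,0,30],[0,0,-0.1,0,30],[0,0,-0.1,0,30]]

```text
time: 21.48
position: [0.4783, 0.1702, 0.0945]
tool_rot: [-2.492, -0.588, 0.203]
ft_force: [0.4, 0.1, 0.1]
grip_width: 0.38
```

```bash
python3 - <<'E'
from h import *
info()
s,p,R=st();z=R[:,2]
d=ctrl.get_image("wrist");im=d["img"];cv2.imwrite("pics/w12.png",im)
print(proj(d,(.4725,.183,.086)))
plan(np.array([.4725,.183,.074])+.043*z)
E
```

```text
t 21.48 p [0.4783 0.1702 0.0945] 
R
 [[ 0.892   0.366  -0.2651]
 [ 0.4517 -0.7437  0.4928]
 [-0.0168 -0.5594 -0.8287]] 
q [-0.8629  0.5389  1.0827  1.8391 -0.8845  1.5835  0.9674] F [0.4341 0.0933 0.0551] g 0.38
[326.6137 213.6952]
[0.4611 0.2042 0.0384] -> [ 0.003 -0.001  0.226]
```

View pics/w12.png

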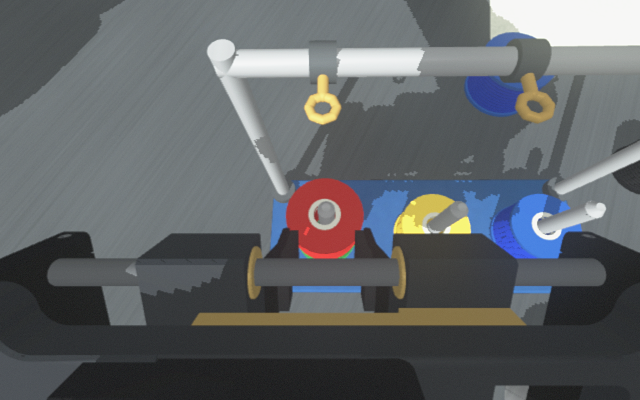

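Request:
drive_tool:
  rows:
    - [[0,0,0,0,30],[0,0,0,0,30],[0,0,0,0,30],[0,0,0,0,30],[0,0,0,0,30],[0,0,0,0,30]]

```text
time: 22.28
position: [0.4788, 0.1699, 0.095]
tool_rot: [-2.492, -0.588, 0.201]
ft_force: [-0.2, 0.0, 0.1]
grip_width: 0.88
```

Request:
drive_tool:
  rows:
    - [[0,0,0.05,0,30],[0,0,0.1,0,30],[0,0,0.15,0,30],[0,0,0.19,0,30],[0,0,0.22,0,30],[0,0,0.226,0,30],[0,0,0.226,0,30]]

```text
time: 23.15
position: [0.4612, 0.2031, 0.0388]
tool_rot: [-2.493, -0.588, 0.201]
ft_force: [0.4, -0.0, -0.1]
grip_width: 0.885
```

```bash
python3 - <<'E'
from h import *
info()
s,p,R=st();z=R[:,2];print("grasp",p-.043*z)
d=ctrl.get_image("wrist");cv2.imwrite("pics/w13.png",d["img"])
d=ctrl.get_image("scene")["img"][120:270,340:460];cv2.imwrite("pics/s13c.png",cv2.resize(d,None,fx=4,fy=4))
E
```

```text
t 23.15 p [0.4612 0.2031 0.0388] 
R
 [[ 0.8924  0.3663 -0.2636]
 [ 0.451  -0.744   0.4929]
 [-0.0156 -0.5588 -0.8292]] 
q [-0.8985  0.5806  1.0342  1.9177 -0.9537  1.4835  0.996 ] F [ 0.4295 -0.0194 -0.0534] g 0.885
grasp [0.4725 0.182  0.0745]
```

View pics/w13.png

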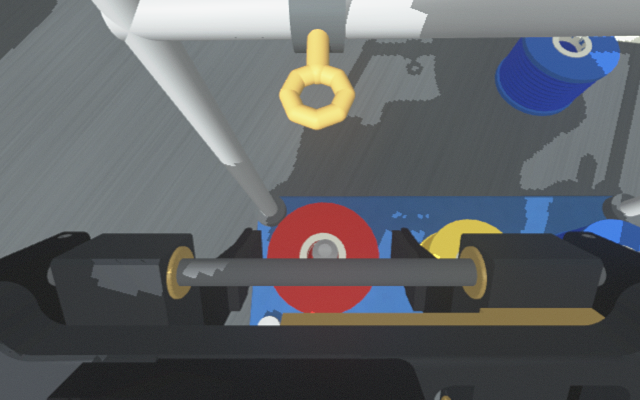

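View pics/s13c.png

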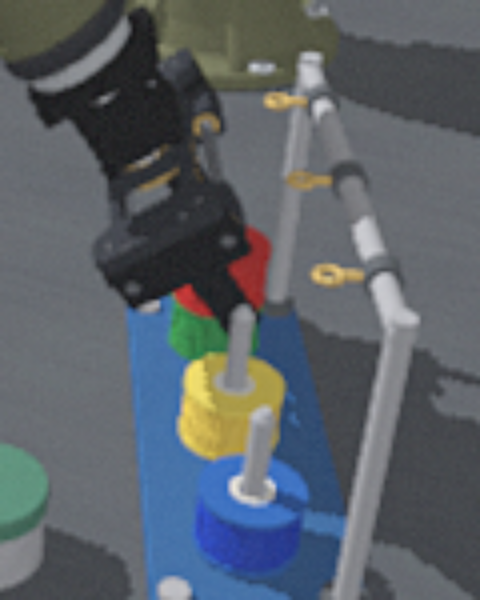

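Request:
drive_tool:
  rows:
    - [[0,0,0,0,80],[0,0,0,0,140],[0,0,0,0,140],[0,0,0,0,140],[0,0,0,0,140]]
  grip_force: 30

```text
time: 23.88
position: [0.4607, 0.2032, 0.0388]
tool_rot: [-2.492, -0.588, 0.202]
ft_force: [-0.5, 0.8, 2.3]
grip_width: 0.631
```

```bash
python3 - <<'E'
from h import *
info()
s,p,R=st()
for dz in(.03,.06,.08):print(dz,np.round(R.T@np.array([0,0,dz])/.3,3), "with -x 6cm",np.round(R.T@np.array([.027,-.054,dz])/.3,3))
E
```

```text
t 23.88 p [0.4607 0.2032 0.0388] 
R
 [[ 0.8922  0.3661 -0.2644]
 [ 0.4513 -0.7438  0.493 ]
 [-0.0162 -0.5592 -0.8289]] 
q [-0.8986  0.5806  1.0341  1.918  -0.9535  1.4839  0.9959] F [-0.5123  0.7603  2.3483] g 0.631
0.03 [-0.002 -0.056 -0.083] with -x 6cm [-0.003  0.111 -0.195]
0.06 [-0.003 -0.112 -0.166] with -x 6cm [-0.004  0.055 -0.278]
0.08 [-0.004 -0.149 -0.221] with -x 6cm [-0.005  0.018 -0.334]
```

Request:
drive_tool:
  rows:
    - [[0,-0.02,-0.028,0,160],[0,-0.037,-0.055,0,160],[-0.002,-0.056,-0.083,0,160],[-0.002,-0.075,-0.111,0,160]]

```text
time: 24.38
position: [0.461, 0.2034, 0.0798]
tool_rot: [-2.492, -0.588, 0.201]
ft_force: [0.2, 0.3, -1.4]
grip_width: 0.631
```

```bash
python3 - <<'E'
from h import *
info()
s,p,R=st()
d=ctrl.get_image("scene")["img"][120:270,340:460];cv2.imwrite("pics/s14c.png",cv2.resize(d,None,fx=4,fy=4))
for dz in(.025,.03,.04):print(dz,np.round(R.T@np.array([0,0,dz])/.3,3), "with -x 6cm",np.round(R.T@np.array([.027,-.054,dz])/.3,3))
E
```

```text
t 24.38 p [0.461  0.2034 0.0798] 
R
 [[ 0.8923  0.3664 -0.2637]
 [ 0.4512 -0.7439  0.4931]
 [-0.0155 -0.5589 -0.8291]] 
q [-0.9383  0.5174  1.0796  1.8945 -0.9036  1.5238  0.9356] F [ 0.1558  0.2927 -1.3873] g 0.631
0.025 [-0.001 -0.047 -0.069] with -x 6cm [-0.002  0.12  -0.182]
0.03 [-0.002 -0.056 -0.083] with -x 6cm [-0.002  0.111 -0.195]
0.04 [-0.002 -0.075 -0.111] with -x 6cm [-0.003  0.092 -0.223]
```

View pics/s14c.png

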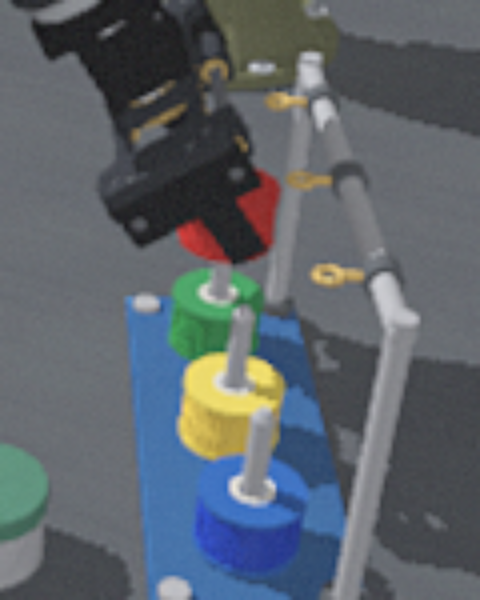

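Request:
drive_tool:
  rows:
    - [[0,-0.02,-0.03,0,160],[-0.001,-0.042,-0.062,0,160],[-0.001,-0.042,-0.062,0,160],[-0.002,0.01,-0.1,0,160],[-0.002,0.06,-0.14,0,160],[-0.002,0.11,-0.19,0,160]]

```text
time: 25.18
position: [0.4874, 0.1502, 0.1074]
tool_rot: [-2.492, -0.588, 0.203]
ft_force: [1.2, -0.3, -2.4]
grip_width: 0.633
```

```bash
python3 - <<'E'
from h import *
info()
d=ctrl.get_image("wrist");cv2.imwrite("pics/w15.png",d["img"])
d=ctrl.get_image("scene");cv2.imwrite("pics/s15.png",d["img"])
plan((.52,.02,.2),(.55,-.08,.24),(.55,-.2,.24))
T=ctrl.get_image("top");print("can top",onz(T,(351.5,158),.15))
E
```

```text
t 25.18 p [0.4874 0.1502 0.1074] 
R
 [[ 0.892   0.3662 -0.265 ]
 [ 0.4517 -0.7437  0.4927]
 [-0.0167 -0.5592 -0.8288]] 
q [-0.8222  0.5449  1.088   1.804  -0.8697  1.6211  0.9811] F [ 1.215  -0.3405 -2.377 ] g 0.633
(0.52, 0.02, 0.2) -> [-0.103  0.185 -0.493]
(0.55, -0.08, 0.24) -> [-0.165  0.396 -0.794]
(0.55, -0.2, 0.24) -> [-0.344  0.695 -0.991]
can top [ 0.6993 -0.03    0.15  ]
```

View pics/s15.png

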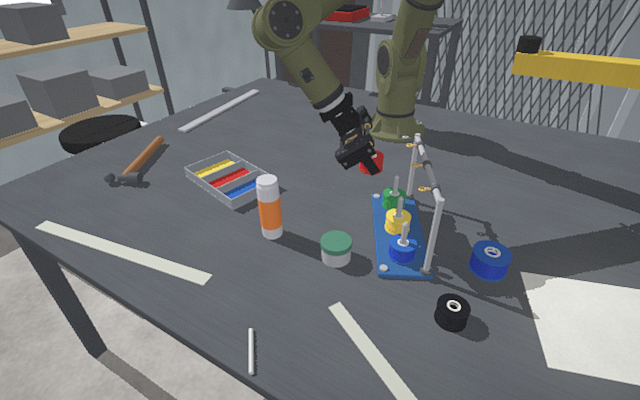

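View pics/w15.png

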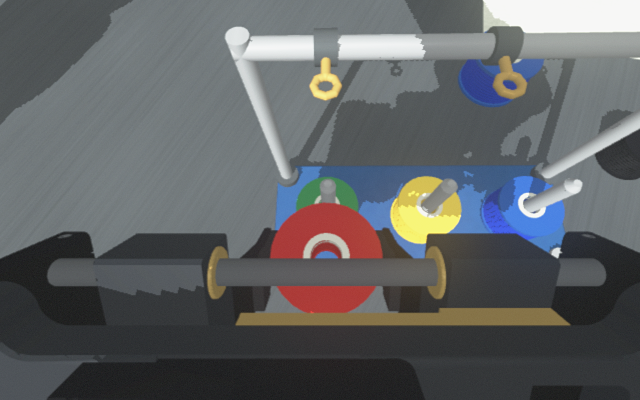

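Request:
drive_tool:
  rows:
    - [[-0.02,0.05,-0.14,0,160],[-0.05,0.11,-0.28,0,160],[-0.09,0.2,-0.43,0,160],[-0.13,0.3,-0.58,0,160],[-0.17,0.4,-0.72,0,160]]

```text
time: 25.95
position: [0.5434, -0.0681, 0.221]
tool_rot: [-2.491, -0.591, 0.201]
ft_force: [0.7, 0.8, -1.4]
grip_width: 0.631
```

```bash
python3 - <<'E'
from h import *
info()
s,p,R=st();z=R[:,2]
plan(np.array([.56,-.2,.15])+.043*z,np.array([.57,-.265,.15])+.043*z)
E
```

```text
t 25.95 p [ 0.5434 -0.0681  0.221 ] 
R
 [[ 0.8914  0.3678 -0.2649]
 [ 0.4531 -0.7424  0.4936]
 [-0.0151 -0.56   -0.8284]] 
q [-0.3494  0.6602  1.0828  1.4045 -0.7899  1.9754  1.1677] F [ 0.6954  0.7511 -1.4061] g 0.631
[ 0.5486 -0.1788  0.1144] -> [-0.146  0.479  0.108]
[ 0.5586 -0.2438  0.1144] -> [-0.215  0.652 -0.008]
```

Request:
drive_tool:
  rows:
    - [[-0.05,0.16,0.0,0,160],[-0.1,0.32,0.03,0,160],[-0.15,0.48,0.05,0,160],[-0.18,0.58,0.02,0,160],[-0.2,0.62,0.02,0,160]]

```text
time: 26.58
position: [0.5557, -0.2314, 0.111]
tool_rot: [-2.492, -0.586, 0.203]
ft_force: [-0.0, -0.1, -2.2]
grip_width: 0.629
```

```bash
python3 - <<'E'
from h import *
info()
for n in("wrist","top"):
    d=ctrl.get_image(n);cv2.imwrite(f"pics/{n}16.png",d["img"])
E
```

```text
t 26.57 p [ 0.5557 -0.2314  0.111 ] 
R
 [[ 0.8927  0.3645 -0.2648]
 [ 0.4502 -0.744   0.4938]
 [-0.017  -0.5601 -0.8283]] 
q [-0.0039  0.9097  0.9916  1.2404 -0.8253  1.9488  1.3942] F [-0.039  -0.0676 -2.1605] g 0.629
```

View pics/wrist16.png

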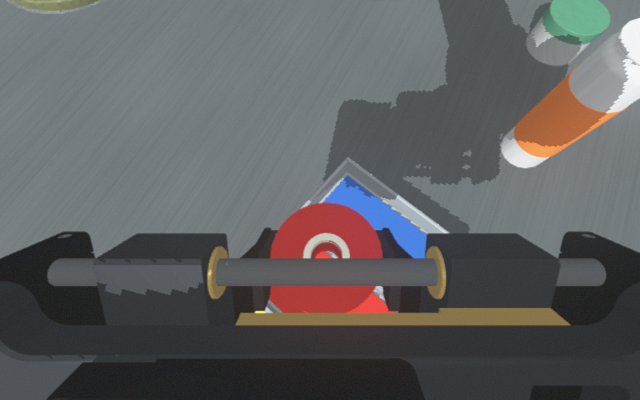

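View pics/top16.png

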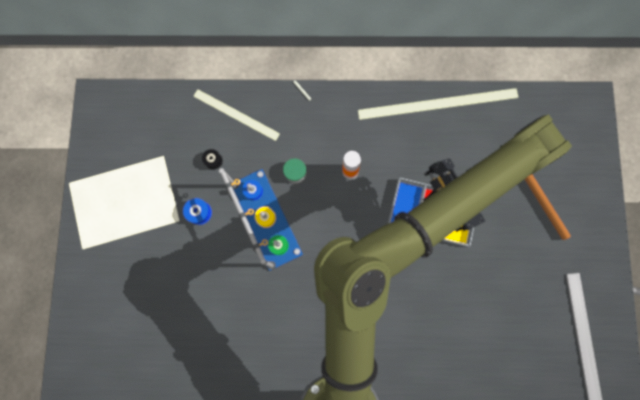

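```bash
python3 - <<'E'
from h import *
d=ctrl.get_image("wrist")
a=onz(d,(347,158),.032);b=onz(d,(347,176),.007)
print("outer corner",a,"liner corner",b)
tx=np.array([.234,.972]);ty=np.array([-.972,.234])
print("C from outer",a[:2]-.122*tx-.075*ty,"from liner",b[:2]-.08*tx-.035*tx-.068*ty)
cv2.imwrite("pics/w16c.png",cv2.resize(d["img"][140:330,230:470],None,fx=3.3,fy=3.1,interpolation=cv2.INTER_CUBIC))
s,p,R=st();z=R[:,2];print("grasp",p-.043*z)
E
```

```text
outer corner [ 0.5317 -0.1382  0.032 ] liner corner [ 0.5368 -0.1461  0.007 ]
C from outer [ 0.576  -0.2743] from liner [ 0.576  -0.2738]
grasp [ 0.5674 -0.2511  0.1481]
```

View pics/w16c.png

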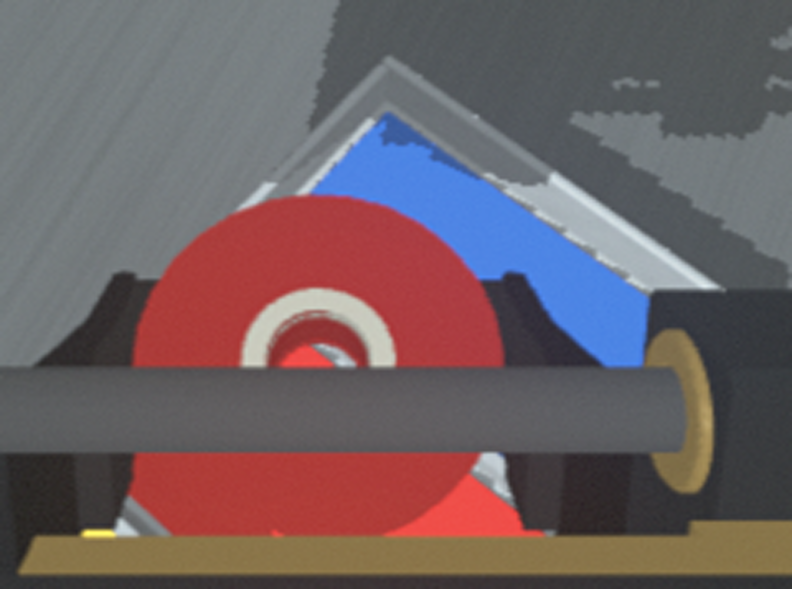

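```bash
python3 - <<'E'
from h import *
s,p,R=st();z=R[:,2];g=p-.043*z
for w in((.5753,-.277,.08),(.5753,-.277,.045),(.5753,-.277,.0335),(.5753,-.277,.031)): print(w,np.round(R.T@(np.array(w)-g)/.3,3))
E
```

```text
(0.5753, -0.277, 0.08) [-0.012  0.201  0.138]
(0.5753, -0.277, 0.045) [-0.01   0.266  0.235]
(0.5753, -0.277, 0.0335) [-0.009  0.288  0.267]
(0.5753, -0.277, 0.031) [-0.009  0.292  0.274]
```

Request:
drive_tool:
  rows:
    - [[-0.01,0.1,0.04,0,160],[-0.012,0.2,0.1,0,160],[-0.012,0.2,0.138,0,160],[-0.011,0.235,0.185,0,160],[-0.01,0.266,0.235,0,160],[-0.01,0.266,0.235,0,160]]

```text
time: 27.48
position: [0.5636, -0.2554, 0.0083]
tool_rot: [-2.49, -0.588, 0.203]
ft_force: [-0.7, 1.1, -1.4]
grip_width: 0.629
```

```bash
python3 - <<'E'
from h import *
info()
d=ctrl.get_image("wrist");cv2.imwrite("pics/w17.png",d["img"])
S=ctrl.get_image("scene");cv2.imwrite("pics/s17c.png",cv2.resize(S["img"][110:230,160:300],None,fx=4.5,fy=4.5,interpolation=cv2.INTER_CUBIC))
s,p,R=st();z=R[:,2];g=p-.043*z;print("G",g)
for w in((.5753,-.277,.0335),(.5753,-.277,.031),(.5753,-.277,.029)): print(w,np.round(R.T@(np.array(w)-g)/.3,3))
E
```

```text
t 27.48 p [ 0.5636 -0.2554  0.0083] 
R
 [[ 0.8919  0.3658 -0.2658]
 [ 0.4518 -0.7428  0.4941]
 [-0.0167 -0.5608 -0.8278]] 
q [ 0.0554  1.0403  0.9369  1.2299 -0.8763  1.8463  1.4466] F [-0.6766  1.1243 -1.4397] g 0.629
G [ 0.5754 -0.2778  0.0455]
(0.5753, -0.277, 0.0335) [0.002 0.02  0.035]
(0.5753, -0.277, 0.031) [0.002 0.025 0.042]
(0.5753, -0.277, 0.029) [0.002 0.029 0.047]
```

View pics/w17.png

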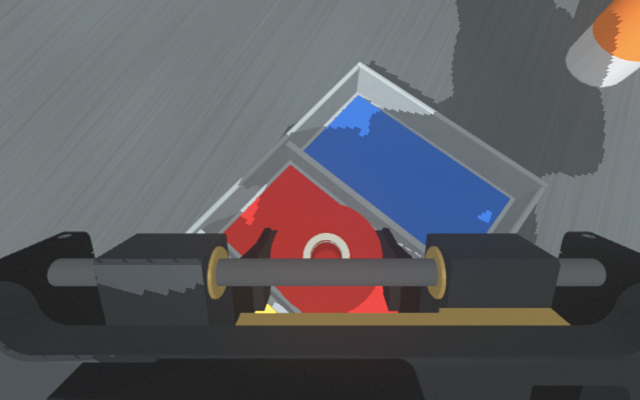

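View pics/s17c.png

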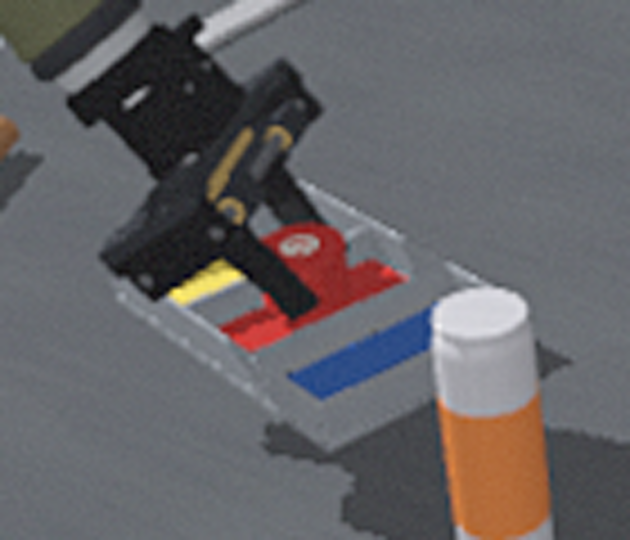

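Request:
drive_tool:
  rows:
    - [[0,0.007,0.012,0,160],[0.001,0.013,0.023,0,160],[0.001,0.019,0.033,0,160],[0.001,0.021,0.037,0,160],[0.001,0.021,0.037,0,160]]

```text
time: 28.2
position: [0.5635, -0.2558, -0.0033]
tool_rot: [-2.492, -0.588, 0.202]
ft_force: [0.3, 0.2, -1.9]
grip_width: 0.631
```

```bash
python3 - <<'E'
from h import *
info()
s,p,R=st();z=R[:,2];g=p-.043*z;print("G",g, np.round(R.T@np.array([0,0,-.003])/.3,4))
E
```

```text
t 28.2 p [ 0.5635 -0.2558 -0.0033] 
R
 [[ 0.8923  0.3661 -0.2642]
 [ 0.4512 -0.7438  0.4931]
 [-0.016  -0.5592 -0.8289]] 
q [ 0.0562  1.0513  0.9321  1.2357 -0.8821  1.8307  1.4519] F [ 0.3084  0.183  -1.9283] g 0.631
G [ 0.5749 -0.277   0.0324] [0.0002 0.0056 0.0083]
```

Request:
drive_tool:
  rows:
    - [[0,0.002,0.003,0,160],[0,0.004,0.006,0,160],[0,0.004,0.006,0,160]]

```text
time: 28.58
position: [0.5636, -0.2559, -0.004]
tool_rot: [-2.492, -0.588, 0.201]
ft_force: [-0.7, 0.3, 5.3]
grip_width: 0.628
```

Request:
drive_tool:
  rows:
    - [[0,0.002,0.003,0,160],[0,0.003,0.005,0,160],[0,0.003,0.005,0,160]]

```text
time: 28.95
position: [0.5636, -0.2559, -0.004]
tool_rot: [-2.491, -0.589, 0.2]
ft_force: [-0.7, -0.2, 11.5]
grip_width: 0.631
```

Request:
drive_tool:
  rows:
    - [[0,-0.003,-0.005,0,70],[0,-0.003,-0.005,0,70],[0,-0.003,-0.005,0,70],[0,-0.003,-0.005,0,70]]

```text
time: 29.45
position: [0.5638, -0.2554, -0.0056]
tool_rot: [-2.492, -0.588, 0.201]
ft_force: [-0.4, 0.3, 0.9]
grip_width: 0.721
```

```bash
python3 - <<'E'
from h import *
info()
d=ctrl.get_image("wrist");cv2.imwrite("pics/w18.png",d["img"])
E
```

```text
t 29.45 p [ 0.5638 -0.2554 -0.0056] 
R
 [[ 0.8921  0.3666 -0.2641]
 [ 0.4515 -0.7434  0.4933]
 [-0.0155 -0.5594 -0.8288]] 
q [ 0.0562  1.0537  0.9307  1.2363 -0.8836  1.828   1.4528] F [-0.4286  0.3085  0.875 ] g 0.721
```

View pics/w18.png

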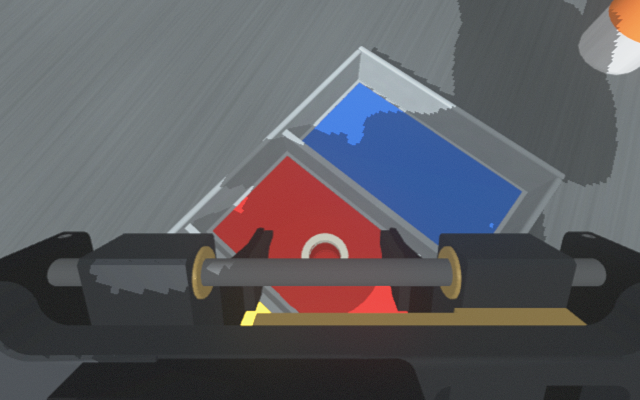

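Request:
drive_tool:
  rows:
    - [[0,0,-0.06,0,70],[0,0,-0.14,0,60],[0,0,-0.26,0,40],[0,-0.03,-0.4,0,30],[0.03,-0.1,-0.54,0,30]]

```text
time: 30.12
position: [0.602, -0.312, 0.1451]
tool_rot: [-2.496, -0.581, 0.207]
ft_force: [-12.1, 11.5, 9.2]
grip_width: 0.878
```

```bash
python3 - <<'E'
from h import *
info()
d=ctrl.get_image("wrist");cv2.imwrite("pics/w19.png",d["img"])
plan((.59,-.2,.22),(.58,-.05,.24))
E
```

```text
t 30.12 p [ 0.602  -0.312   0.1451] 
R
 [[ 0.8939  0.3607 -0.2662]
 [ 0.4477 -0.7474  0.4909]
 [-0.0219 -0.558  -0.8296]] 
q [ 0.276   0.9763  0.7631  0.8634 -0.7643  2.0537  1.2585] F [-12.1177  11.5342   9.2085] g 0.878
(0.59, -0.2, 0.22) -> [ 0.118 -0.422  0.01 ]
(0.58, -0.05, 0.24) -> [ 0.313 -0.846  0.206]
```

View pics/w19.png

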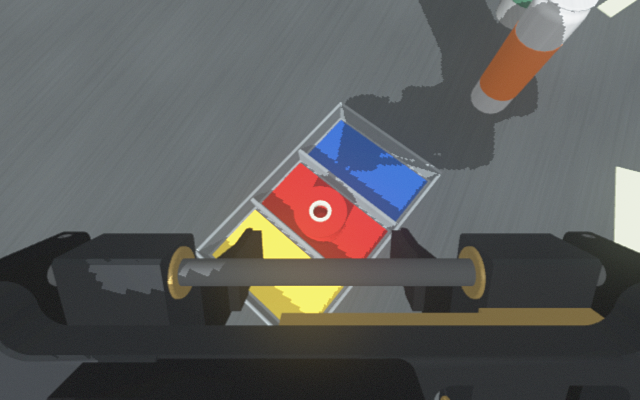

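```bash
python3 - <<'E'
from h import *
plan((.565,-.2,.2),(.555,-.1,.21),(.56,-.03,.22))
E
```

```text
(0.565, -0.2, 0.2) -> [ 0.045 -0.417  0.088]
(0.555, -0.1, 0.21) -> [ 0.165 -0.697  0.23 ]
(0.56, -0.03, 0.22) -> [ 0.285 -0.884  0.312]
```

Request:
drive_tool:
  rows:
    - [[0,-0.15,0.05,0,30],[0.02,-0.28,0.07,0,30],[0.05,-0.42,0.09,0,30],[0.11,-0.56,0.16,0,30],[0.17,-0.7,0.23,0,30],[0.23,-0.8,0.27,0,30],[0.28,-0.88,0.31,0,30]]

```text
time: 31.05
position: [0.5573, -0.0286, 0.2162]
tool_rot: [-2.493, -0.589, 0.199]
ft_force: [-0.6, -0.4, -0.1]
grip_width: 0.88
```

```bash
python3 - <<'E'
from h import *
info()
s,p,R=st();z=R[:,2]
plan((.59,.05,.22),(.61,.13,.22),np.array([.634,.2635,.04])+.043*z-.13*z)
E
```

```text
t 31.05 p [ 0.5573 -0.0286  0.2162] 
R
 [[ 0.8923  0.3672 -0.2626]
 [ 0.4512 -0.7441  0.4926]
 [-0.0145 -0.5581 -0.8297]] 
q [-0.2708  0.5468  0.8116  1.4099 -0.6953  1.8661  1.0043] F [-0.6409 -0.4044 -0.1254] g 0.88
(0.59, 0.05, 0.22) -> [ 0.215 -0.162  0.09 ]
(0.61, 0.13, 0.22) -> [ 0.395 -0.336  0.204]
[0.6568 0.2206 0.1122] -> [ 0.676 -0.303  0.61 ]
```

Request:
drive_tool:
  rows:
    - [[0.1,-0.08,0.04,0,30],[0.21,-0.16,0.09,0,30],[0.3,-0.25,0.15,0,30],[0.4,-0.33,0.2,0,30],[0.5,-0.33,0.28,0,30],[0.57,-0.33,0.34,0,30]]

```text
time: 31.8
position: [0.6472, 0.1724, 0.1826]
tool_rot: [-2.493, -0.589, 0.201]
ft_force: [-0.0, -0.7, 0.1]
grip_width: 0.881
```

```bash
python3 - <<'E'
from h import *
info()
d=ctrl.get_image("wrist");cv2.imwrite("pics/w20.png",d["img"])
S=ctrl.get_image("scene");cv2.imwrite("pics/s20.png",S["img"])
print(proj(d,(.634,.2635,.102)),proj(d,(.634,.2635,.05)))
E
```

```text
t 31.8 p [0.6472 0.1724 0.1826] 
R
 [[ 0.8921  0.367  -0.2637]
 [ 0.4516 -0.744   0.4924]
 [-0.0155 -0.5584 -0.8294]] 
q [-0.4522  0.6674  0.7175  1.2781 -0.8631  1.7573  0.7211] F [-0.0314 -0.7414  0.1346] g 0.881
[355.5805 163.7277] [352.126 182.578]
```

View pics/w20.png

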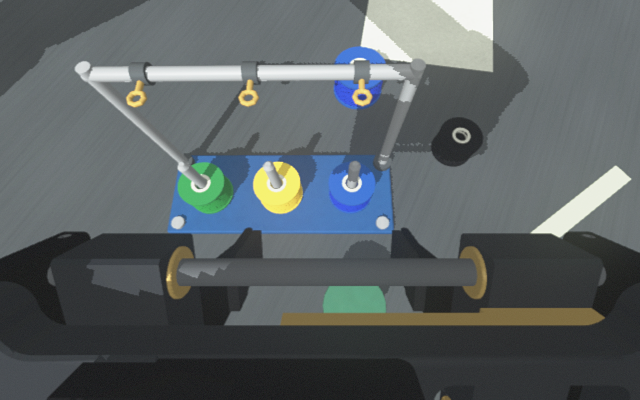

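View pics/s20.png

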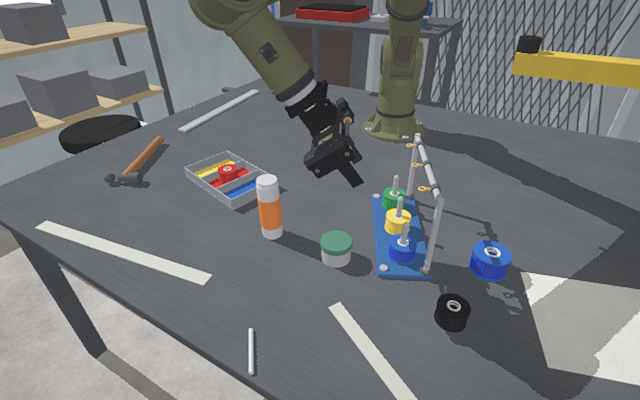

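```bash
python3 - <<'E'
from h import *
d=ctrl.get_image("wrist");a=onz(d,(351.5,183.5),.05);b=onz(d,(354,163.5),.102);print(a,b)
s,p,R=st();z=R[:,2];c=(a+b)/2
for k in(.09,.0): print(k);plan(np.array([c[0],c[1],.040])+.043*z-k*z)
E
```

```text
[0.6323 0.2628 0.05  ] [0.6312 0.2635 0.102 ]
0.09
[0.6443 0.24   0.079 ] -> [0.104 0.02  0.397]
0.0
[0.6203 0.2843 0.0044] -> [0.104 0.02  0.697]
```

Request:
drive_tool:
  rows:
    - [[0.06,0.01,0.05,0,40],[0.104,0.02,0.15,0,40],[0.104,0.02,0.27,0,40],[0.104,0.02,0.36,0,40],[0.104,0.02,0.4,0,40],[0.104,0.02,0.4,0,40]]

```text
time: 32.7
position: [0.6448, 0.2407, 0.0791]
tool_rot: [-2.492, -0.587, 0.202]
ft_force: [-0.8, -0.9, 0.1]
grip_width: 0.842
```

```bash
python3 - <<'E'
from h import *
info()
d=ctrl.get_image("wrist");cv2.imwrite("pics/w21.png",d["img"])
print(proj(d,(.632,.263,.102)),proj(d,(.632,.263,.05)))
s,p,R=st();z=R[:,2];plan(np.array([.632,.263,.040])+.043*z)
E
```

```text
t 32.7 p [0.6448 0.2407 0.0791] 
R
 [[ 0.8923  0.3658 -0.2645]
 [ 0.4511 -0.744   0.4929]
 [-0.0165 -0.5591 -0.8289]] 
q [-0.5278  0.7449  0.6694  1.3727 -0.9209  1.585   0.7378] F [-0.8402 -0.8731  0.0799] g 0.842
[322.8155 182.1735] [324.5953 206.6244]
[0.6207 0.2842 0.0043] -> [-0.004  0.001  0.304]
```

View pics/w21.png

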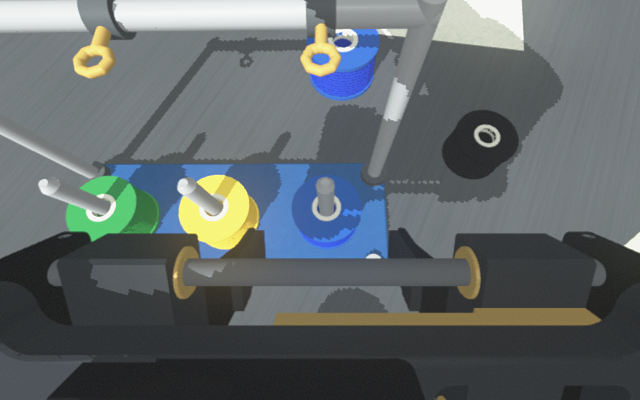

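Request:
drive_tool:
  rows:
    - [[0,0,0.07,0,40],[0,0,0.13,0,40],[0,0,0.19,0,40],[0,0,0.24,0,40],[0,0,0.28,0,40],[0,0,0.302,0,40],[0,0,0.302,0,40]]

```text
time: 33.62
position: [0.6206, 0.2855, 0.0041]
tool_rot: [-2.492, -0.588, 0.202]
ft_force: [-0.6, 0.5, -0.7]
grip_width: 0.84
```

```bash
python3 - <<'E'
from h import *
info()
s,p,R=st();z=R[:,2];print("G",p-.043*z)
d=ctrl.get_image("wrist");cv2.imwrite("pics/w22.png",d["img"])
S=ctrl.get_image("scene");cv2.imwrite("pics/s22c.png",cv2.resize(S["img"][130:290,330:470],None,fx=3.7,fy=3.7,interpolation=cv2.INTER_CUBIC))
E
```

```text
t 33.62 p [0.6206 0.2855 0.0041] 
R
 [[ 0.8921  0.3662 -0.2646]
 [ 0.4515 -0.7438  0.4928]
 [-0.0163 -0.5591 -0.8289]] 
q [-0.588   0.7849  0.6303  1.4708 -0.9671  1.4506  0.7702] F [-0.625   0.5425 -0.651 ] g 0.84
G [0.632  0.2643 0.0397]
```

View pics/w22.png

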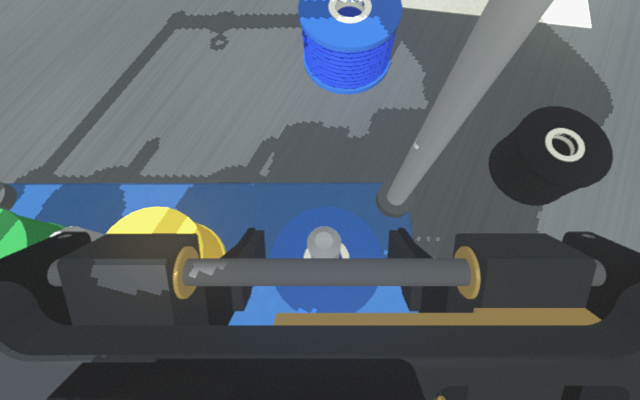

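View pics/s22c.png

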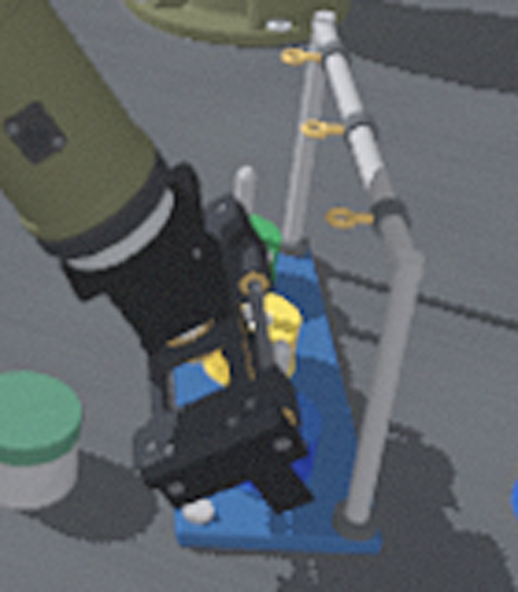

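Request:
drive_tool:
  rows:
    - [[0,0,0,0,90],[0,0,0,0,140],[0,0,0,0,160],[0,0,0,0,160],[0,0,0,0,160]]
  grip_force: 30

```text
time: 34.35
position: [0.6211, 0.2851, 0.0046]
tool_rot: [-2.492, -0.588, 0.201]
ft_force: [0.3, -0.8, 1.2]
grip_width: 0.632
```

```bash
python3 - <<'E'
from h import *
info()
s,p,R=st()
for dz in(.02,.04,.06,.08,.1):print(dz,np.round(R.T@np.array([0,0,dz])/.3,3))
E
```

```text
t 34.35 p [0.6211 0.2851 0.0046] 
R
 [[ 0.8924  0.3663 -0.2637]
 [ 0.4511 -0.7439  0.493 ]
 [-0.0155 -0.5589 -0.8291]] 
q [-0.5875  0.7843  0.6307  1.4704 -0.967   1.4509  0.7702] F [ 0.2787 -0.7519  1.2349] g 0.632
0.02 [-0.001 -0.037 -0.055]
0.04 [-0.002 -0.075 -0.111]
0.06 [-0.003 -0.112 -0.166]
0.08 [-0.004 -0.149 -0.221]
0.1 [-0.005 -0.186 -0.276]
```

Request:
drive_tool:
  rows:
    - [[0,-0.018,-0.027,0,160],[-0.001,-0.037,-0.055,0,160],[-0.001,-0.056,-0.083,0,160],[-0.002,-0.075,-0.111,0,160],[-0.002,-0.093,-0.138,0,160],[-0.003,-0.112,-0.166,0,160]]

```text
time: 35.1
position: [0.6209, 0.2853, 0.0651]
tool_rot: [-2.492, -0.588, 0.201]
ft_force: [0.6, 0.3, -1.7]
grip_width: 0.632
```

```bash
python3 - <<'E'
from h import *
info()
s,p,R=st()
S=ctrl.get_image("scene");cv2.imwrite("pics/s23c.png",cv2.resize(S["img"][130:290,330:470],None,fx=3.7,fy=3.7,interpolation=cv2.INTER_CUBIC))
d=ctrl.get_image("wrist");cv2.imwrite("pics/w23.png",d["img"])
for dz in(.02,.036,.04):print(dz,np.round(R.T@np.array([0,0,dz])/.3,3))
print(np.round(R.T@np.array([.027,-.054,.05])/.3,3))
E
```

```text
t 35.1 p [0.6209 0.2853 0.0651] 
R
 [[ 0.8923  0.3663 -0.264 ]
 [ 0.4512 -0.7439  0.4929]
 [-0.0159 -0.559  -0.829 ]] 
q [-0.6028  0.7173  0.6573  1.443  -0.9316  1.5174  0.71  ] F [ 0.6416  0.3153 -1.6845] g 0.632
0.02 [-0.001 -0.037 -0.055]
0.036 [-0.002 -0.067 -0.099]
0.04 [-0.002 -0.075 -0.111]
[-0.004  0.074 -0.251]
```

View pics/s23c.png

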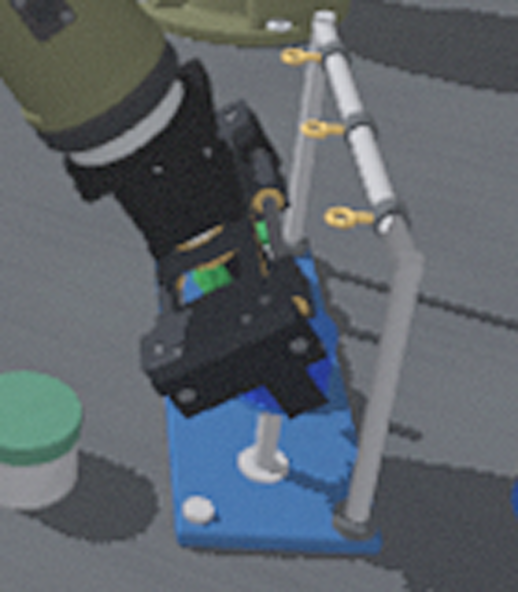

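View pics/w23.png

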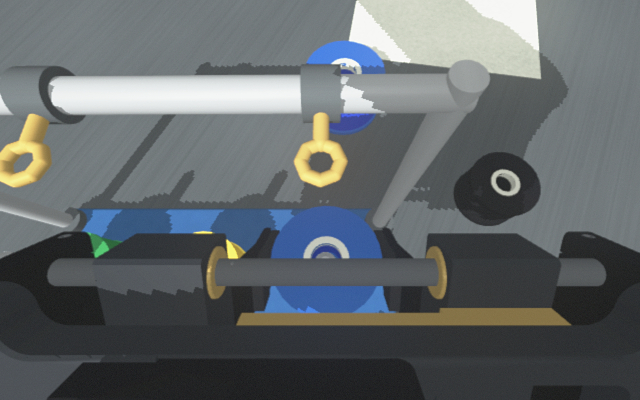

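Request:
drive_tool:
  rows:
    - [[0,-0.018,-0.027,0,160],[-0.001,-0.036,-0.053,0,160],[-0.001,-0.054,-0.08,0,160],[-0.002,-0.064,-0.095,0,160],[-0.002,-0.064,-0.095,0,160],[-0.003,-0.02,-0.13,0,160],[-0.003,0.03,-0.18,0,160],[-0.004,0.08,-0.25,0,160]]

```text
time: 36.2
position: [0.6491, 0.2277, 0.113]
tool_rot: [-2.493, -0.586, 0.202]
ft_force: [0.3, 0.8, -1.1]
grip_width: 0.635
```

```bash
python3 - <<'E'
from h import *
info()
S=ctrl.get_image("scene");cv2.imwrite("pics/s24.png",S["img"])
plan((.62,.13,.19),(.6,.07,.22),(.58,.0,.22),(.57,-.06,.22))
E
```

```text
t 36.2 p [0.6491 0.2277 0.113 ] 
R
 [[ 0.8928  0.3649 -0.2642]
 [ 0.4501 -0.7449  0.4924]
 [-0.0171 -0.5586 -0.8293]] 
q [-0.5128  0.722   0.6839  1.3367 -0.9051  1.6372  0.7173] F [ 0.2694  0.8001 -1.0509] g 0.635
(0.62, 0.13, 0.19) -> [-0.236  0.053 -0.335]
(0.6, 0.07, 0.22) -> [-0.387  0.123 -0.499]
(0.58, 0.0, 0.22) -> [-0.55   0.273 -0.596]
(0.57, -0.06, 0.22) -> [-0.669  0.411 -0.686]
```

View pics/s24.png

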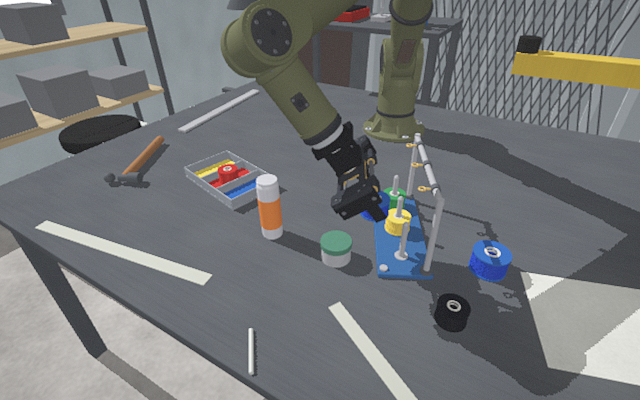

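Request:
drive_tool:
  rows:
    - [[-0.08,0.02,-0.14,0,160],[-0.16,0.035,-0.25,0,160],[-0.24,0.053,-0.34,0,160],[-0.32,0.09,-0.43,0,160],[-0.39,0.12,-0.5,0,160],[-0.47,0.19,-0.55,0,160],[-0.55,0.27,-0.6,0,160],[-0.61,0.34,-0.64,0,160],[-0.67,0.41,-0.68,0,160]]

```text
time: 37.38
position: [0.5674, -0.0542, 0.2167]
tool_rot: [-2.492, -0.588, 0.201]
ft_force: [0.8, -1.2, -1.5]
grip_width: 0.634
```

```bash
python3 - <<'E'
from h import *
info()
s,p,R=st();z=R[:,2];g=p-.043*z
tx=np.array([.234,.972]);B=np.array([.576,-.274])+.077*tx;print("blue target",B)
for h_ in(.2,.14,.09,.046): print(h_,np.round(R.T@(np.array([B[0],B[1],h_])-g)/.3,3))
E
```

```text
t 37.38 p [ 0.5674 -0.0542  0.2167] 
R
 [[ 0.8923  0.3659 -0.2642]
 [ 0.4511 -0.7437  0.4934]
 [-0.0159 -0.5595 -0.8287]] 
q [-0.2173  0.5911  0.8124  1.3532 -0.7066  1.8998  1.034 ] F [ 0.8286 -1.1502 -1.477 ] g 0.634
blue target [ 0.594  -0.1992]
0.2 [-0.138  0.423 -0.072]
0.14 [-0.135  0.535  0.093]
0.09 [-0.132  0.628  0.232]
0.046 [-0.13   0.71   0.353]
```

Request:
drive_tool:
  rows:
    - [[-0.04,0.12,-0.02,0,160],[-0.08,0.25,-0.04,0,160],[-0.12,0.37,-0.04,0,160],[-0.135,0.46,-0.01,0,160],[-0.135,0.52,0.07,0,160],[-0.133,0.57,0.15,0,160],[-0.132,0.62,0.22,0,160],[-0.131,0.66,0.28,0,160],[-0.131,0.66,0.28,0,160]]

```text
time: 38.5
position: [0.5823, -0.1757, 0.0353]
tool_rot: [-2.49, -0.587, 0.205]
ft_force: [-0.2, 0.9, -2.0]
grip_width: 0.639
```

```bash
python3 - <<'E'
from h import *
info()
d=ctrl.get_image("wrist");cv2.imwrite("pics/w25.png",d["img"])
S=ctrl.get_image("scene");cv2.imwrite("pics/s25c.png",cv2.resize(S["img"][110:230,160:300],None,fx=4.5,fy=4.5,interpolation=cv2.INTER_CUBIC))
s,p,R=st();z=R[:,2];g=p-.043*z;print("G",g)
tx=np.array([.234,.972]);B=np.array([.576,-.274])+.079*tx
a=onz(d,(0,0),.032)
for h_ in(.05,.04,.033): print(h_,np.round(R.T@(np.array([B[0],B[1],h_])-g)/.3,3))
E
```

```text
t 38.5 p [ 0.5823 -0.1757  0.0353] 
R
 [[ 0.8922  0.3645 -0.2666]
 [ 0.4513 -0.7431  0.4942]
 [-0.018  -0.5612 -0.8275]] 
q [ 0.0109  0.8832  0.7543  1.3012 -0.7623  1.7641  1.2808] F [-0.2482  0.9327 -1.9844] g 0.639
G [ 0.5948 -0.1977  0.0733]
0.05 [0.001 0.042 0.065]
0.04 [0.001 0.06  0.093]
0.033 [0.002 0.073 0.112]
```

View pics/w25.png

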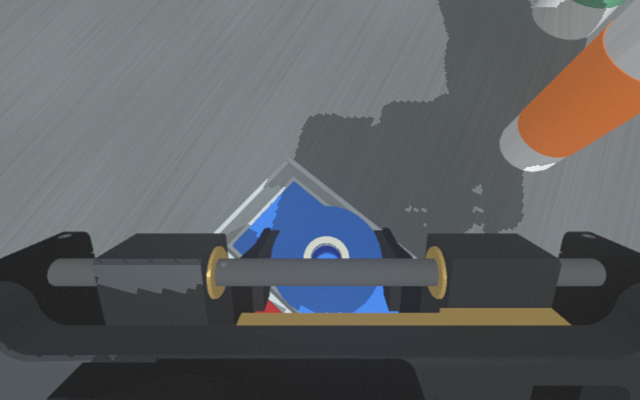

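View pics/s25c.png

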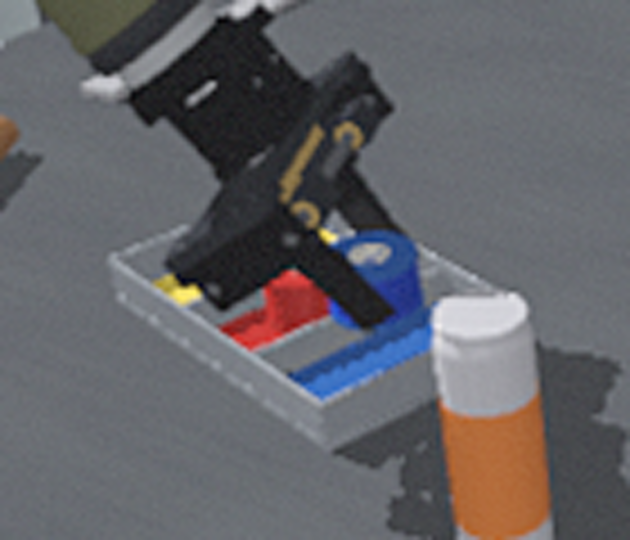

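Request:
drive_tool:
  rows:
    - [[0,0.015,0.023,0,160],[0.001,0.03,0.046,0,160],[0.001,0.044,0.068,0,160],[0.001,0.052,0.08,0,160],[0.001,0.052,0.08,0,160]]

```text
time: 39.22
position: [0.5827, -0.1758, 0.008]
tool_rot: [-2.492, -0.588, 0.202]
ft_force: [-0.5, 0.7, -2.4]
grip_width: 0.64
```

```bash
python3 - <<'E'
from h import *
info()
d=ctrl.get_image("wrist");cv2.imwrite("pics/w26.png",d["img"])
S=ctrl.get_image("scene");cv2.imwrite("pics/s26c.png",cv2.resize(S["img"][110:230,160:300],None,fx=4.5,fy=4.5,interpolation=cv2.INTER_CUBIC))
s,p,R=st();z=R[:,2];g=p-.043*z;print("G",g)
tx=np.array([.234,.972]);B=np.array([.576,-.274])+.079*tx
for h_ in(.037,.033): print(h_,np.round(R.T@(np.array([B[0],B[1],h_])-g)/.3,3))
E
```

```text
t 39.23 p [ 0.5827 -0.1758  0.008 ] 
R
 [[ 0.8923  0.3658 -0.2647]
 [ 0.4512 -0.7437  0.4933]
 [-0.0165 -0.5596 -0.8286]] 
q [ 0.0143  0.9109  0.7437  1.3138 -0.7744  1.7281  1.2968] F [-0.4734  0.7137 -2.4054] g 0.64
G [ 0.5943 -0.1973  0.0442]
0.037 [0.001 0.013 0.02 ]
0.033 [0.001 0.021 0.031]
```

View pics/w26.png

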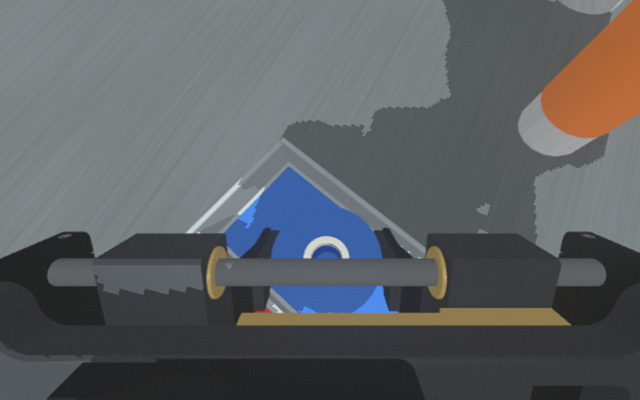

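View pics/s26c.png

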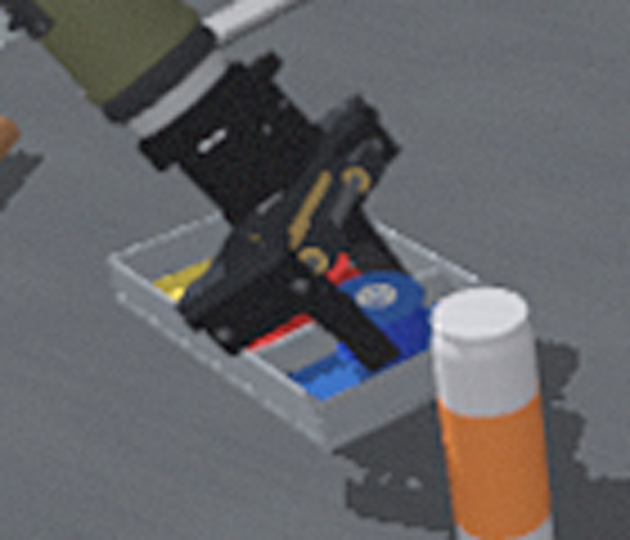

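Request:
drive_tool:
  rows:
    - [[0,0.006,0.009,0,160],[0,0.011,0.017,0,160],[0,0.016,0.024,0,160],[0,0.016,0.024,0,160]]

```text
time: 39.83
position: [0.5826, -0.1759, -0.0005]
tool_rot: [-2.492, -0.588, 0.202]
ft_force: [0.7, 0.0, -2.0]
grip_width: 0.634
```

Request:
drive_tool:
  rows:
    - [[0,0.003,0.004,0,160],[0,0.004,0.006,0,160],[0,0.004,0.006,0,160]]

```text
time: 40.2
position: [0.5828, -0.1761, -0.0023]
tool_rot: [-2.492, -0.588, 0.201]
ft_force: [0.5, -0.3, -1.4]
grip_width: 0.634
```

```bash
python3 - <<'E'
from h import *
info()
s,p,R=st();z=R[:,2];g=p-.043*z;print("G",g)
E
```

```text
t 40.2 p [ 0.5828 -0.1761 -0.0023] 
R
 [[ 0.8923  0.3663 -0.264 ]
 [ 0.4512 -0.7439  0.4929]
 [-0.0158 -0.5589 -0.8291]] 
q [ 0.0162  0.9218  0.7395  1.3175 -0.7791  1.7149  1.3029] F [ 0.4603 -0.3427 -1.44  ] g 0.634
G [ 0.5942 -0.1973  0.0333]
```

Request:
drive_tool:
  rows:
    - [[0,0.002,0.002,0,160],[0,0.003,0.004,0,160],[0,0.003,0.004,0,160]]

```text
time: 40.58
position: [0.5828, -0.1761, -0.0024]
tool_rot: [-2.491, -0.588, 0.201]
ft_force: [-1.1, 0.3, 5.7]
grip_width: 0.635
```

Request:
drive_tool:
  rows:
    - [[0,0.002,0.003,0,160],[0,0.002,0.003,0,160]]

```text
time: 40.83
position: [0.5828, -0.176, -0.0024]
tool_rot: [-2.491, -0.588, 0.2]
ft_force: [-2.1, -0.8, 9.6]
grip_width: 0.632
```

```bash
python3 - <<'E'
from h import *
S=ctrl.get_image("scene");cv2.imwrite("pics/s27c.png",cv2.resize(S["img"][140:230,170:290],None,fx=6,fy=6,interpolation=cv2.INTER_CUBIC))
E
```

View pics/s27c.png

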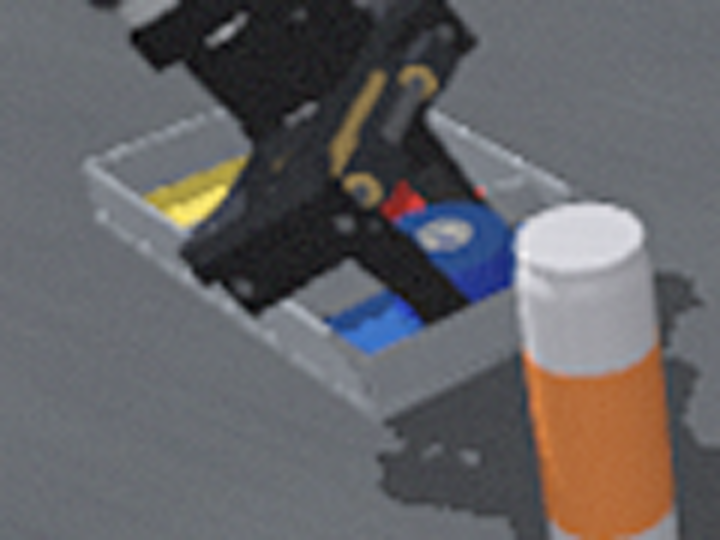

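Contact is at the height predicted for liner contact. Release as before, then retreat (after easing off the pressure).

Request:
drive_tool:
  rows:
    - [[0,-0.003,-0.005,0,70],[0,-0.003,-0.005,0,70],[0,-0.003,-0.005,0,70],[0,-0.003,-0.005,0,70]]

```text
time: 41.38
position: [0.5827, -0.1763, -0.0035]
tool_rot: [-2.492, -0.588, 0.202]
ft_force: [0.4, -0.1, 0.7]
grip_width: 0.723
```

Request:
drive_tool:
  rows:
    - [[0,0,-0.05,0,70],[0,0,-0.12,0,60],[0,0,-0.22,0,40],[0,-0.06,-0.32,0,30],[-0.06,-0.14,-0.4,0,30]]

```text
time: 42.0
position: [0.5839, -0.2126, 0.1214]
tool_rot: [-2.493, -0.59, 0.201]
ft_force: [-0.3, -0.5, 0.2]
grip_width: 0.873
```

```bash
python3 - <<'E'
from h import *
info()
d=ctrl.get_image("wrist");cv2.imwrite("pics/w28.png",d["img"])
S=ctrl.get_image("scene");cv2.imwrite("pics/s28.png",S["img"])
plan((.55,-.02,.25),(.5,.02,.3))
E
```

```text
t 42.0 p [ 0.5839 -0.2126  0.1214] 
R
 [[ 0.8916  0.368  -0.2638]
 [ 0.4525 -0.7438  0.4919]
 [-0.0152 -0.558  -0.8297]] 
q [ 0.0686  0.8407  0.7823  1.1788 -0.7323  1.9055  1.2595] F [-0.2673 -0.4761  0.2094] g 0.873
(0.55, -0.02, 0.25) -> [ 0.188 -0.757  0.001]
(0.5, 0.02, 0.3) -> [ 0.097 -1.01  -0.029]
```

View pics/w28.png

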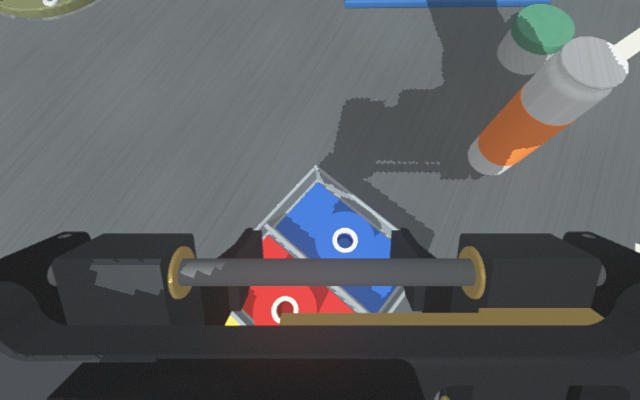

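View pics/s28.png

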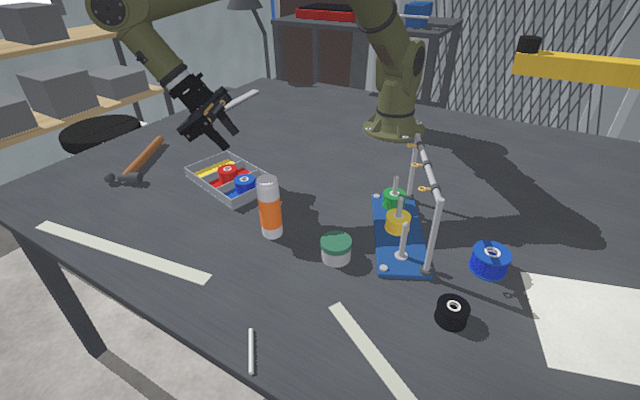

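Request:
drive_tool:
  rows:
    - [[0,-0.1,-0.06,0,30],[0,-0.2,-0.12,0,30],[0,-0.26,-0.14,0,30],[0,-0.26,-0.14,0,30],[0,-0.26,-0.14,0,30]]

```text
time: 42.72
position: [0.5654, -0.175, 0.1972]
tool_rot: [-2.492, -0.587, 0.203]
ft_force: [-0.7, -0.3, -0.1]
grip_width: 0.88
```

```bash
python3 - <<'E'
from h import *
info()
d=ctrl.get_image("wrist");cv2.imwrite("pics/w29.png",d["img"])
S=ctrl.get_image("scene");a=cv2.resize(S["img"][140:280,170:290],None,fx=3,fy=3);b=cv2.resize(S["img"][140:280,300:440],None,fx=3,fy=3);cv2.imwrite("pics/s29.png",np.hstack([a,b]))
s0=cv2.imread("pics/scene0.png")
for n,(x0,y0,x1,y1) in dict(tin=(318,228,355,270),can=(254,172,286,242),rack=(370,130,446,205),yel=(384,205,414,235)).items():
    print(n,"mean abs diff",np.abs(S["img"][y0:y1,x0:x1].astype(int)-s0[y0:y1,x0:x1]).mean())
E
```

```text
t 42.73 p [ 0.5654 -0.175   0.1972] 
R
 [[ 0.8924  0.3652 -0.265 ]
 [ 0.4509 -0.7439  0.4932]
 [-0.017  -0.5597 -0.8286]] 
q [-0.0045  0.7157  0.8086  1.2196 -0.6958  1.9675  1.1946] F [-0.7359 -0.3272 -0.0749] g 0.88
tin mean abs diff 19.95667095667096
can mean abs diff 3.1217261904761906
rack mean abs diff 14.623099415204678
yel mean abs diff 22.00148148148148
```

View pics/w29.png

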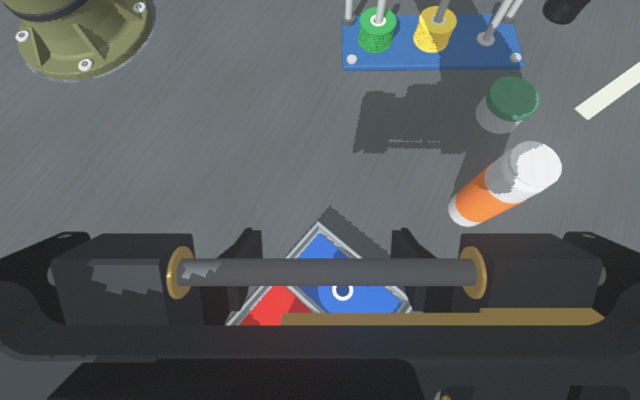

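View pics/s29.png

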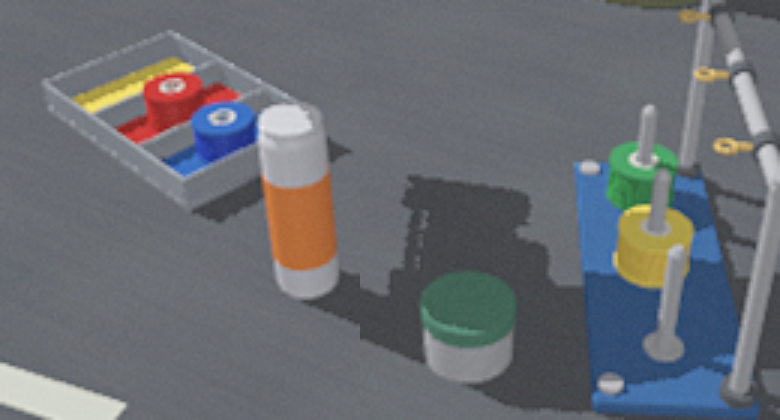

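Both spools lie flat and have been let go. The tin and yellow pixel differences come from the arm's shadow, as their outlines sit where they were. Handing in.

```bash
python3 -c "
from bench import ctrl
print(ctrl.close_job())"
```

```text
the job is handed in; nothing more can be done
None
```

The red spool and the smaller blue spool are off their spindles and lying flat in the red and blue bays, red placed first. I let go of both and handed the job in at about 43 s. I left the larger loose blue spool and the black one alone.

**Leaning the hand:** the moves offer no tilt, so I pushed the arm against its outer reach limit until the hand had leaned about 34° towards the rail side. I kept that lean for both lifts and both placings.

**What the last checks showed:**
- **Setting down:** each spool touched its liner gently (6–12 N). The wrist read no more than 2 N after release.
- **Rail:** I felt no contact with the guide rail while lifting, and it looks unmoved in the final pictures.
- **Others:** green and yellow are still on their spindles, and the can and tin stand where they were. The simple picture comparison came out high for the tin, the yellow spool and the rack. I put that down to the arm's shadow (and the spool taken off the rack), because the outlines sit in the same place by eye.

**What went wrong or disagreed:**
- **First grasp missed:** the real fingertips were about 38 mm short of the stated tool point. The fingers closed on top of the red spool with about 7 N, then I corrected and regripped.
- **Joint limits:** joints 1, 2, 4 and 6 read up to about 0.004 rad past their listed (rounded) ranges while I was at the reach limits. I can't tell whether the judging counts that as passing a range.

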